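Set out the calligrapher's place

TASK

Set out this place for a right-handed writer who sits where the robot is: lay the paperweight across the practice sheet, centred and 1 cm inside its far edge; put the inkstone to the right of the sheet, lengthwise along its side, 3 cm off and level with its middle; stand the water dropper between the inkstone and the washer, straight behind the inkstone and 3 cm from it, and the brush rest 3 cm to the right of the inkstone, level with its middle, with its row of peaks running left to right. Then lay the brush across the rest in one of its notches, about balanced, bristles pointing away from the robot and clear of the table. Lower everything into place without dropping it, keep the full dropper upright, and do not shift the washer, the ink bottle or the seal.

Things in the scene. Friction and masses are not known exactly. Their poses are not given: they have to be found in the camera images.
- sheet: Grey practice sheet with a printed 3 by 4 grid of squares, fixed to the table: 297 mm long (its x), 210 mm wide (its y), 2 mm thick. Origin at the centre of its underside, on the table; x points away from the robot to the far edge, y to the robot's left, so the right side is -y. It lies turned by up to 0.12 rad.
- paperweight: Dark wooden bar with a brass band near each end, 170 mm long (its x), 26 mm wide (y), 18 mm high, 0.3 kg. Origin at the centre of its underside, z up. Alike both ways round. Starts lying on the table.
- inkstone: Black slate inkstone, a block 110 mm long (its x), 66 mm wide (y), 22 mm high over its rim, with a shallow hollow in its top, about 0.4 kg. Origin at the centre of its underside, z up. Either end may face away from the robot.
- dropper: Small closed white porcelain water pot with blue dots, round, 44 mm in diameter at 20 mm height (grip there), 32 mm at the foot, 38 mm high; a thin spout reaches 29 mm from the axis on its +x side, 27 to 40 mm up. Full, 0.11 kg. Origin at the centre of its underside, z up. The spout may end up pointing anywhere.
- brush_rest: White porcelain brush rest like five peaks in a row, 122 mm long (its y), 30 mm deep (x), 0.17 kg. Tapering peaks at y = 0, +-27, +-54 mm, 41, 34 and 27 mm high. Between them four flat notches along x, 13 mm wide at the floor, centred at y = +-13.5 and +-40.5 mm, floors 14 mm above the underside. Origin at the centre of the underside, z up; alike both ways round.
- brush: Writing brush: round brown handle 9 mm in diameter, brass collar, black bristles no thicker than the handle, 218 mm long plus a small thread loop, 22 g. Origin on its axis at its centre of mass; x runs to the bristles: handle from x = -108 to 52 mm, bristles 54 to 110 mm. Starts on the sheet, axis 6.5 mm above the table; it may roll.
- brush_tip (a point): The tip of the brush's bristles, on its axis, 110 mm from its origin.
- washer: White porcelain brush-washing bowl with blue decoration, 128 mm in diameter, 46 mm high, standing beyond the sheet at its right, behind the place of inkstone and dropper. Loose, about 0.75 kg: leave it where it stands. Origin at the centre of its underside.
- ink_bottle: Black ink jar with a black cap and paper label, 48 mm in diameter and 82 mm high, standing upright at the left. Loose: leave it where it stands. Origin at the centre of its underside.
- seal: Upright brownish stone seal, 25 mm square, 62 mm high with a round knob on top, standing among the things on the left. Loose: leave it where it stands. Origin at the centre of its underside.
Mind the look-alikes: they are no part of the job. There is more than one size of the inkstone; the job needs the smaller.

How it is judged:
By the outcome, as a careful person would: the job done as asked, in the order asked, and still so for the second after the job is handed in, with the robot touching nothing.
It also fails if it takes over 122 s, if anything falls off the work surface, if the arm or the gripper's body presses on something with over 40 N, if the wrist force passes 120 N, or if a joint passes its speed limit or range.

ROBOT

A 7-joint arm with a two-finger parallel gripper is mounted at the origin on the work surface. World frame = base frame: x ahead of the robot, y to its left, z up, the work surface at z = 0. Lengths are in m, angles in rad, forces in N, time in s.
With the tool pointing down it reaches from about 0.4 to 0.875 m from the base axis. Payload 19.3 kg.
Tool frame: the origin (TCP) lies at the very end of the fingers, on their centre line; the grasp point (between the pads) lies 19 mm behind it; z points along the fingers, y is the direction in which the jaws open and shut (so a half turn about z gives the same grasp; the last joint's range is limited). The gripper opens to 85 mm and grips with 20 to 120 N. Pads are 22 mm wide; open, the fingers measure 114 mm over their backs; the gripper's body (76 mm by 85 mm) begins 54 mm behind the grasp point. The pads swing forward as they close: fully open they stand 13 mm farther back than shut.
Start: joints at [1.068, 0.521, -0.036, 1.599, 0.021, 1.021, -0.113], TCP at [0.262, -0.567, 0.231] pointing down, gripper open.
Joint ranges: [-2.91, 2.91], [-0.3, 2.13], [-1.5, 1.42], [0.17, 2.43], [-1.26, 4.41], [0.16, 1.93], [-2.52, 2.52]. Speed limits (rad/s): [1.89, 1.89, 2.39, 2.39, 3.01, 3.01, 3.01].

INTERFACE

Orientations are given as [roll, pitch, yaw] about the fixed x, y, z axes, in that order (R = Rz(yaw) Ry(pitch) Rx(roll)).
In Python, from workcell import bot, vision, job_done gives the robot as it stands.
- The arm moves only by the tool arm_command, never from a script. Its arguments are lists of equal length, an entry for each row: "gripper": the finger opening in cm, from 0 to 8.54; "slide": the shift along the tool's x, y, z in cm, a list of three; "turn": the turn, a rotation vector about the tool's x, y, z in degrees, a list of three. A call has 1 to 5 rows; each row is the pose to reach, as a shift and turn from the pose commanded when the call began, along the tool's axes at that moment; what a row does not reach only later rows make up. A row lasts 1/8 s, in which the tool goes at most 62.5 mm and 10.7 degrees, less where a joint would pass 70% of its speed; a pose out of reach is approached as far as the arm can. A call with a gripper value outside its range is refused whole. The fingers move at their own pace and stop on an object; "force" is the grip in N (left out, the last holds). Time passes only in rows, so rows that repeat a pose let the fingers close. It gives the time, the measured TCP pose, the force and the opening at its end, in the units of the state.
- bot.observe(): the state, without advancing time (a new reading comes with each control period).
- vision.grab_frame(name): name is "side" or "top"; returns the picture (420x560x3 uint8, blue, green, red); there is no depth.
- vision.camera_model(name): a dict with "mtx" (3x3 intrinsics, pixels), "T" (4x4, takes a point from camera to world coordinates). Camera axes: x right, y down, z forward; pixel columns grow to the right and rows downward; lengths in m; the calibration is good to about 2 mm. A picture is of the moment at which its call begins. camera_model takes no time and is no camera call.
- job_done(): hands the job in, once; it reports no verdict.
The state is a dict: "clock": time; "qpos": joint angles; "qd": joint speeds; "joint_efforts": joint torques, N m; "position": TCP position; "tool_rot": TCP orientation; "force": force on the tool from outside, world axes, zero at the start; "moment": the same for the moment, N m; "grip_width": finger opening in m.
Only numpy, scipy, OpenCV 4.12 (cv2) and the standard library are available. Lean on these libraries where they do the work, as an engineer would, in place of code of your own. Each camera call takes 0.05 s, during which the arm holds its last target. There are 200 camera calls.

## Working session

There is one attempt and no reset: what is moved stays moved. The work goes in short steps, Python scripts to look and compute and a tool call to move; the robot and the scene stay as the last step left them, time stands still between calls to the robot, and variables do not carry over. Pictures are saved under pics/ and viewed, about 12 in all and at most 16, crops included, and the job is handed in when it is done.

Besides the shell and the picture viewer there is one more tool, called after "Call:" in YAML: its name, and indented under it one key for each argument. arm_command: Moves the arm, as the interface text tells. Its arguments: {"type":"object","properties":{"gripper":{"type":"array","items":{"type":"number"}},"slide":{"type":"array","items":{"type":"array","items":{"type":"number"}}},"turn":{"type":"array","items":{"type":"array","items":{"type":"number"}}},"force":{"type":"number"}},"required":["gripper","slide","turn"]}

```bash
ls; mkdir -p pics; python3 - <<'E'
from workcell import bot, vision
import cv2,json,numpy as np
print(bot.observe())
for n in("side","top"):
    f=vision.grab_frame(n); cv2.imwrite(f"pics/{n}0.png",f)
    m=vision.camera_model(n); print(n,np.round(m["mtx"],1).tolist(),np.round(m["T"],4).tolist())
E
```

```text
pics
{'clock': 0.0, 'qpos': array([ 1.06779133,  0.52203275, -0.03633222,  1.60000102,  0.02118555,
        1.02112855, -0.11280521]), 'qd': array([ 8.19123837e-04, -1.43559250e-03,  2.49915425e-04, -2.33662915e-04,
       -2.44185893e-04, -4.02775625e-05, -6.92117736e-04]), 'joint_efforts': array([-4.36147557e-04, -9.27111769e+01,  1.97946690e+00, -3.69927013e+01,
        1.77084259e-02,  8.13615101e-03, -8.25269376e-05]), 'position': array([ 0.26196211, -0.56706732,  0.23071651]), 'tool_rot': array([-3.14040957e+00,  7.12031880e-05,  4.32786356e-01]), 'force': array([-0.56523625, -0.44438209,  0.56472056]), 'moment': array([-0.029969  ,  0.00856478,  0.03843276]), 'grip_width': 0.0854220694507136}
side [[489.2, 0.0, 282.4], [0.0, 489.2, 206.7], [0.0, 0.0, 1.0]] [[-0.9983, -0.0229, 0.0535, 0.4039], [-0.0565, 0.6002, -0.7978, 1.2058], [-0.0139, -0.7995, -0.6005, 0.8779], [0.0, 0.0, 0.0, 1.0]]
top [[507.1, 0.0, 283.1], [0.0, 507.1, 212.9], [0.0, 0.0, 1.0]] [[0.0082, -0.9914, 0.1305, 0.3366], [-1.0, -0.0081, 0.0013, 0.1272], [-0.0003, -0.1305, -0.9914, 1.1578], [0.0, 0.0, 0.0, 1.0]]
```

View pics/top0.png

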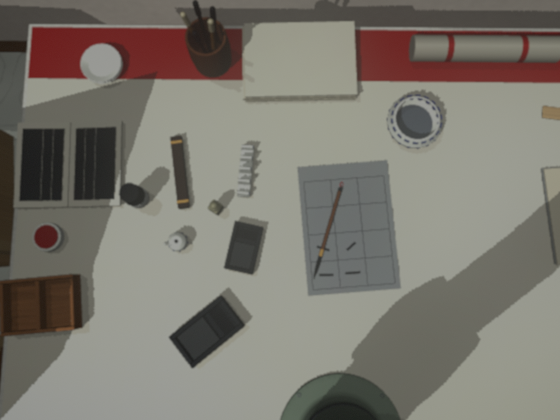

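View pics/side0.png

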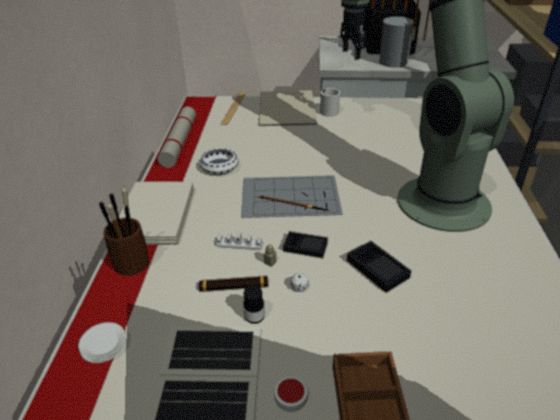

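Top view: the sheet spans about (300-398, 162-295), with the brush on it from (341,183) to the bristles at (316,275). The washer is at (415,120), brush rest (246,170), paperweight (180,172), small inkstone (244,246), dropper (177,241), seal (215,207) and ink bottle (134,194). The large inkstone at (207,330) is a decoy. I'll measure these positions next.

```bash
cat > h.py <<'E'
import numpy as np, cv2
from workcell import bot, vision
M={n:vision.camera_model(n) for n in("side","top")}
def ray(n,uv,z):
    m=M[n];T=np.array(m["T"]);d=T[:3,:3]@np.linalg.inv(m["mtx"])@np.array([uv[0],uv[1],1.])
    return T[:3,3]+d*(z-T[2,3])/d[2]
def proj(n,p):
    m=M[n];T=np.array(m["T"]);c=T[:3,:3].T@(np.array(p,float)-T[:3,3]);q=m["mtx"]@c
    return q[:2]/q[2]
def rectmask(n,img,roi,f,z,k=3):
    """largest blob of mask f(hsv) in roi (x0,y0,x1,y1) -> min-area rect in world at plane z"""
    x0,y0,x1,y1=roi;h=cv2.cvtColor(img[y0:y1,x0:x1],cv2.COLOR_BGR2HSV).astype(int)
    m=f(h[...,0],h[...,1],h[...,2]).astype(np.uint8)
    m=cv2.morphologyEx(m,cv2.MORPH_CLOSE,np.ones((k,k)))
    cs,_=cv2.findContours(m,cv2.RETR_EXTERNAL,cv2.CHAIN_APPROX_NONE)
    c=max(cs,key=cv2.contourArea)[:,0,:]+[x0,y0]
    w=np.array([ray(n,p,z)[:2] for p in c])
    r=cv2.minAreaRect((w*1000).astype(np.float32))
    return c,w,r
def go(x,y,z,yaw,from_=None):
    """print slide cm / turn deg to TCP target, tool down"""
    from scipy.spatial.transform import Rotation as R
    s=bot.observe(); p,rpy=(s["position"],s["tool_rot"]) if from_ is None else (np.array(from_[:3]),[np.pi,0,from_[3]])
    Rc=R.from_euler("xyz",rpy); Rt=R.from_euler("xyz",[np.pi,0,yaw])
    return np.round(Rc.inv().apply(np.array([x,y,z])-p)*100,2), np.round(np.degrees((Rc.inv()*Rt).as_rotvec()),1)
E
python3 - <<'E'
import cv2,numpy as np
from h import *
t=cv2.imread("pics/top0.png")
cv2.imwrite("pics/z1.png",cv2.resize(t[120:280,110:275],None,fx=4.8,fy=3.7*1.0,interpolation=cv2.INTER_CUBIC)[:600,:800])
cv2.imwrite("pics/z2.png",cv2.resize(t[80:305,280:460],None,fx=2.66*1.2,fy=2.66,interpolation=cv2.INTER_CUBIC))
print(t[175,320],t[175,290],t[240,244],t[230,210],t[172,180],t[160,160],t[241,170],t[241,150])
E
```

```text
[109 111 108] [146 159 157] [56 59 57] [147 158 156] [51 57 60] [146 157 155] [152 158 156] [148 158 157]
```

View pics/z1.png

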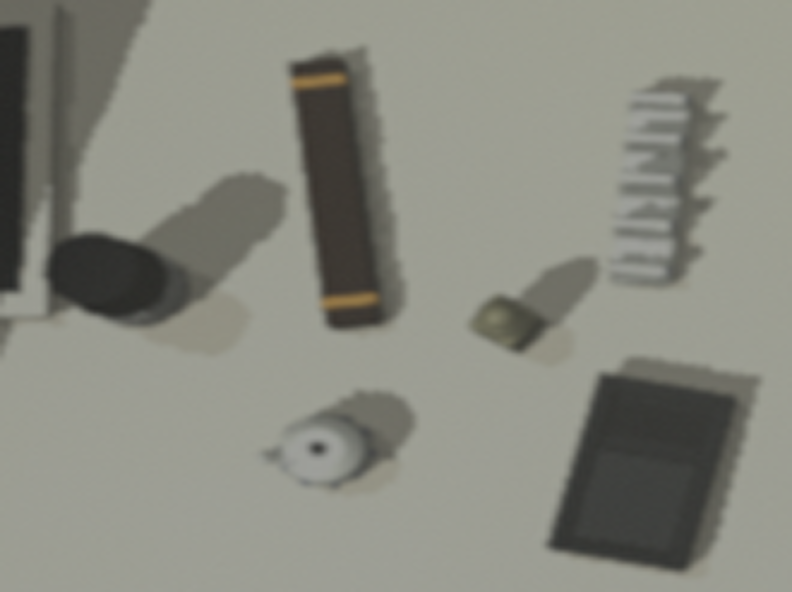

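View pics/z2.png

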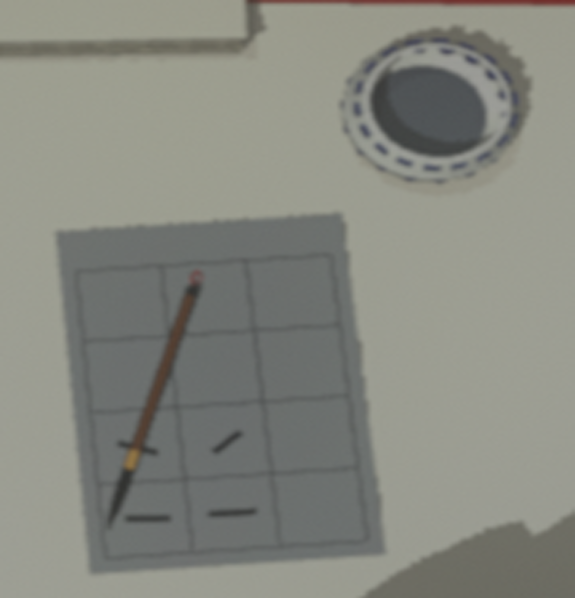

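The zooms show the brush's thread loop at about (341.5,184) and its bristle tip at about (314,278). The loop lies about 45 mm inside the far edge, so it clears the paperweight strip (10-36 mm). The dropper spout points to image left (+y). Next I'll get numbers.

```bash
python3 - <<'E'
from h import *
t=cv2.imread("pics/top0.png")
def show(nm,c,w,r):
    print(nm,"ctr",np.round(r[0],1),"size",np.round(r[1],1),"ang",round(r[2],1),"px",c.min(0),c.max(0))
# sheet: between
c,w,r=rectmask("top",t,(285,150,415,305),lambda h,s,v:v<125,.002,5); show("sheet",c,w,r)
q=cv2.approxPolyDP(c.astype(np.int32),8,True)[:,0]; print(q.tolist(),[np.round(ray("top",p,.002)[:2]*1000).tolist() for p in q])
c,w,r=rectmask("top",t,(160,125,205,215),lambda h,s,v:(v<85)|(s>90),.018); show("pw",c,w,r)
c,w,r=rectmask("top",t,(218,210,270,278),lambda h,s,v:(v<82),.022); show("ink",c,w,r)
c,w,r=rectmask("top",t,(230,135,262,203),lambda h,s,v:(s<14)|(v>172),.02,5); show("rest",c,w,r)
for nm,p,z in[("drop top",(176.5,241),.036),("seal",(215,207),.06),("bottle cap",(132,193),.082),("loop",(341.5,184),.0065),("collar",(321,252.5),.0065),("tip",(314.3,278),.0065)]: print(nm,np.round(ray("top",p,z)*1000))
c,w,r=rectmask("top",t,(380,85,450,155),lambda h,s,v:(v>170)|((h>95)&(h<130)&(s>35)),.046,9); show("washer",c,w,r)
# brush line: brown
h=cv2.cvtColor(t,cv2.COLOR_BGR2HSV)[175:265,310:350].astype(int)
m=(h[...,1]>60); ys,xs=np.nonzero(m); P=np.array([ray("top",(x+310,y+175),.0065)[:2] for x,y in zip(xs,ys)])*1000
l=cv2.fitLine(P.astype(np.float32),cv2.DIST_HUBER,0,.01,.01).ravel(); print("brush",l,"yaw",np.degrees(np.arctan2(l[1],l[0])),P.min(0),P.max(0))
E
```

```text
sheet ctr [459.3 -20.7] size [295.3 209. ] ang 4.9 px [298 160] [399 294]
[[385, 160], [298, 167], [309, 294], [399, 287]] [[615.0, -108.0], [597.0, 95.0], [305.0, 69.0], [322.0, -134.0]]
pw ctr [580.6 365.5] size [169.5  28.6] ang 8.1 px [171 136] [190 208]
ink ctr [408.1 215.6] size [ 65.9 107.4] ang 78.0 px [225 222] [263 273]
rest ctr [585.3 216.4] size [ 29.3 118.2] ang 86.0 px [237 145] [253 195]
drop top [420. 364.  36.]
seal [493. 278.  60.]
bottle cap [519. 454.  82.]
loop [557.  -6.   6.]
collar [398.  42.   6.]
tip [341.  57.   6.]
washer ctr [ 644.2 -167.2] size [0. 0.] ang 0.0 px [415 143] [415 143]
brush [ 9.5937097e-01 -2.8214777e-01  4.6361945e+02  2.3103182e+01] yaw -16.38843 [390.37627606  -4.43732164] [561.19423834  46.5299802 ]
```

```bash
cat >> h.py <<'E'
def chain(wps,start=None):
    """print calls for waypoints (x,y,z mm, yaw deg): rows needed, slide cm, turn deg"""
    s=bot.observe()
    if start is None: start=list(s["position"]*1000)+[np.degrees(s["tool_rot"][2])]
    a=np.array(start,float)
    for w in wps:
        w=np.array(w,float); d=w-a
        n=int(np.ceil(max(np.linalg.norm(d[:3])/62.5,abs(d[3])/10.7)-.05)); k=int(np.ceil(n/5)) or 1
        for i in range(k):
            b=a+d/k; y=np.radians(a[3]); e=(b-a)/10
            sl=[np.cos(y)*e[0]+np.sin(y)*e[1], np.sin(y)*e[0]-np.cos(y)*e[1], -e[2]]
            print(f"rows {int(np.ceil(n/k))} slide {np.round(sl,2).tolist()} turn {[0,0,round(-(b[3]-a[3]),1)]} ->",np.round(b,1).tolist()); a=b
E
python3 - <<'E'
from h import *
s=cv2.imread("pics/side0.png")
for nm,p in dict(sheet=(459.3,-20.7,2),pw=(580.6,366,18),ink=(408,215.6,22),rest=(585,216.4,20),drop=(420,364,38),washerT=(660,-170,46)).items():
    print(nm,np.round(proj("side",np.array(p)/1000),1))
for n,px in(("top",(415.5,119.5)),("side",(219.5,158))): print("washer",n,np.round(ray(n,px,.046)*1000))
c,w,r=rectmask("side",s,(280,228,332,260),lambda h,S,v:v<85,.011); print("ink side",np.round(r,1) if 0 else r)
c,w,r=rectmask("side",s,(195,270,275,295),lambda h,S,v:(v<85)|(S>90),.009); print("pw side",r)
c,w,r=rectmask("side",s,(210,230,266,252),lambda h,S,v:v>175,.02,5); print("rest side",r)
print(np.round(ray("side",(300,281),.038)*1000))
print("--pw"); chain([(580.6,366.5,150,8.1),(580.6,366.5,4,8.1)])
chain([(580.6,366.5,100,8.1),(584.3,-9.9,100,94.9),(584.3,-9.9,7,94.9)],(580.6,366.5,4,8.1))
E
```

```text
sheet [290.9 194.7]
pw [234.5 280.1]
ink [306.3 240.4]
rest [240.3 239.4]
drop [300.3 275.7]
washerT [231.9 156.2]
washer top [ 699. -170.   46.]
washer side [ 699. -157.   46.]
ink side ((412.65777587890625, 216.9203338623047), (82.37625885009766, 113.40962219238281), 78.08313751220703)
pw side ((585.7811279296875, 373.4057922363281), (169.96533203125, 60.324005126953125), 2.5016403198242188)
rest side ((594.2183227539062, 219.95828247070312), (155.45758056640625, 85.97804260253906), 2.3619861602783203)
[420. 382.  38.]
--pw
rows 4 slide [17.02, -17.85, 2.02] turn [0, 0, np.float64(4.2)] -> [341.6, -333.7, 210.6, 20.6]
rows 4 slide [15.68, -19.04, 2.02] turn [0, 0, np.float64(4.2)] -> [421.3, -100.3, 190.4, 16.4]
rows 4 slide [14.25, -20.13, 2.02] turn [0, 0, np.float64(4.2)] -> [500.9, 133.1, 170.2, 12.3]
rows 4 slide [12.75, -21.11, 2.02] turn [0, 0, np.float64(4.2)] -> [580.6, 366.5, 150.0, 8.1]
rows 3 slide [0.0, 0.0, 14.6] turn [0, 0, np.float64(-0.0)] -> [580.6, 366.5, 4.0, 8.1]
rows 2 slide [0.0, 0.0, -9.6] turn [0, 0, np.float64(-0.0)] -> [580.6, 366.5, 100.0, 8.1]
rows 5 slide [-2.47, 18.66, -0.0] turn [0, 0, np.float64(-43.4)] -> [582.4, 178.3, 100.0, 51.5]
rows 5 slide [-14.61, 11.86, -0.0] turn [0, 0, np.float64(-43.4)] -> [584.3, -9.9, 100.0, 94.9]
rows 2 slide [-0.0, -0.0, 9.3] turn [0, 0, np.float64(-0.0)] -> [584.3, -9.9, 7.0, 94.9]
```

Call:
arm_command:
  gripper: [8.5,8.5,8.5,8.5]
  slide:
    - [17.02,-17.85,2.02]
    - [17.02,-17.85,2.02]
    - [17.02,-17.85,2.02]
    - [17.02,-17.85,2.02]
  turn:
    - [0,0,4.2]
    - [0,0,4.2]
    - [0,0,4.2]
    - [0,0,4.2]
  force: 40

```text
clock: 0.6
position: [0.3421, -0.3319, 0.2109]
tool_rot: [-3.141, -0.0, 0.36]
force: [1.9, -0.9, 0.0]
grip_width: 0.0852
```

Call:
arm_command:
  gripper: [8.5,8.5,8.5,8.5]
  slide:
    - [15.68,-19.04,2.02]
    - [15.68,-19.04,2.02]
    - [15.68,-19.04,2.02]
    - [15.68,-19.04,2.02]
  turn:
    - [0,0,4.2]
    - [0,0,4.2]
    - [0,0,4.2]
    - [0,0,4.2]

```text
clock: 1.1
position: [0.4219, -0.0986, 0.1908]
tool_rot: [3.141, -0.0, 0.286]
force: [1.0, -0.8, 0.4]
grip_width: 0.0849
```

Call:
arm_command:
  gripper: [8.5,8.5,8.5,8.5]
  slide:
    - [14.25,-20.13,2.02]
    - [14.25,-20.13,2.02]
    - [14.25,-20.13,2.02]
    - [14.25,-20.13,2.02]
  turn:
    - [0,0,4.2]
    - [0,0,4.2]
    - [0,0,4.2]
    - [0,0,4.2]

```text
clock: 1.6
position: [0.5018, 0.1349, 0.1704]
tool_rot: [3.142, 0.0, 0.213]
force: [1.3, -1.3, 0.2]
grip_width: 0.085
```

Call:
arm_command:
  gripper: [8.5,8.5,8.5,8.5,8.5]
  slide:
    - [12.75,-21.11,2.02]
    - [12.75,-21.11,2.02]
    - [12.75,-21.11,2.02]
    - [12.75,-21.11,2.02]
    - [12.75,-21.11,2.02]
  turn:
    - [0,0,4.2]
    - [0,0,4.2]
    - [0,0,4.2]
    - [0,0,4.2]
    - [0,0,4.2]

```text
clock: 2.22
position: [0.5802, 0.3707, 0.1488]
tool_rot: [-3.14, 0.002, 0.144]
force: [-0.9, -1.4, 0.1]
grip_width: 0.0851
```

Call:
arm_command:
  gripper: [8.5,8.5,8.5,8.5,8.5]
  slide:
    - [0,0.4,5]
    - [0,0.4,10]
    - [0,0.4,14.4]
    - [0,0.4,14.4]
    - [0,0.4,14.4]
  turn:
    - [0,0,0]
    - [0,0,0]
    - [0,0,0]
    - [0,0,0]
    - [0,0,0]

```text
clock: 2.85
position: [0.5828, 0.3622, 0.0083]
tool_rot: [-3.141, -0.001, 0.139]
force: [0.2, 0.5, 1.4]
grip_width: 0.0849
```

Call:
arm_command:
  gripper: [2,2,2,2,2]
  slide:
    - [0,0,0]
    - [0,0,0]
    - [0,0,0]
    - [0,0,0]
    - [0,0,0]
  turn:
    - [0,0,0]
    - [0,0,0]
    - [0,0,0]
    - [0,0,0]
    - [0,0,0]
  force: 40

```text
clock: 3.48
position: [0.5822, 0.3627, 0.0074]
tool_rot: [-3.141, -0.001, 0.14]
force: [-3.4, 0.5, 9.0]
grip_width: 0.025
```

Call:
arm_command:
  gripper: [2,2,2,2]
  slide:
    - [0,0,0]
    - [0,0,0]
    - [0,0,0]
    - [0,0,0]
  turn:
    - [0,0,0]
    - [0,0,0]
    - [0,0,0]
    - [0,0,0]

```text
clock: 3.98
position: [0.5822, 0.3627, 0.0074]
tool_rot: [-3.141, -0.001, 0.14]
force: [-2.0, 0.2, 10.5]
grip_width: 0.025
```

Call:
arm_command:
  gripper: [2,2,2,2]
  slide:
    - [0,0,-2]
    - [0,0,-7]
    - [0,0,-11]
    - [0,0,-11]
  turn:
    - [0,0,0]
    - [0,0,0]
    - [0,0,0]
    - [0,0,0]

```text
clock: 4.47
position: [0.5836, 0.3629, 0.121]
tool_rot: [-3.139, -0.005, 0.139]
force: [-0.4, 0.2, -3.3]
grip_width: 0.0246
```

```bash
python3 - <<'E'
from h import *
print(bot.observe()["position"],bot.observe()["force"]); chain([(584.3,-8.5,115,94.9),(584.3,-8.5,25,94.9)])
E
```

```text
[0.58356091 0.3629162  0.12095611] [-0.4467797   0.18242592 -3.27287734]
rows 5 slide [-2.54, 18.4, 0.3] turn [0, 0, np.float64(-43.5)] -> [583.9, 177.2, 118.0, 51.4]
rows 5 slide [-14.5, 11.6, 0.3] turn [0, 0, np.float64(-43.5)] -> [584.3, -8.5, 115.0, 94.9]
rows 2 slide [0.0, 0.0, 9.0] turn [0, 0, np.float64(-0.0)] -> [584.3, -8.5, 25.0, 94.9]
```

Call:
arm_command:
  gripper: [2,2,2,2,2]
  slide:
    - [-2.54,18.4,0.3]
    - [-2.54,18.4,0.3]
    - [-2.54,18.4,0.3]
    - [-2.54,18.4,0.3]
    - [-2.54,18.4,0.3]
  turn:
    - [0,0,-43.5]
    - [0,0,-43.5]
    - [0,0,-43.5]
    - [0,0,-43.5]
    - [0,0,-43.5]

```text
clock: 5.1
position: [0.5823, 0.1757, 0.1134]
tool_rot: [-3.141, 0.0, 0.897]
force: [-0.9, 0.8, -2.3]
grip_width: 0.0249
```

Call:
arm_command:
  gripper: [2,2,2,2,2]
  slide:
    - [-14.5,11.6,0.3]
    - [-14.5,11.6,0.3]
    - [-14.5,11.6,0.3]
    - [-14.5,11.6,0.3]
    - [-14.5,11.6,0.3]
  turn:
    - [0,0,-43.5]
    - [0,0,-43.5]
    - [0,0,-43.5]
    - [0,0,-43.5]
    - [0,0,-43.5]

```text
clock: 5.72
position: [0.5829, -0.0087, 0.1103]
tool_rot: [-3.141, -0.001, 1.654]
force: [0.9, 0.7, -2.7]
grip_width: 0.0246
```

Call:
arm_command:
  gripper: [2,2,2,2,2]
  slide:
    - [0,0,4]
    - [0,0,7]
    - [0,0,8.5]
    - [0,0,8.5]
    - [0,0,8.5]
  turn:
    - [0,0,0]
    - [0,0,0]
    - [0,0,0]
    - [0,0,0]
    - [0,0,0]

```text
clock: 6.35
position: [0.5836, -0.0088, 0.0266]
tool_rot: [3.14, 0.0, 1.657]
force: [0.7, -0.3, -2.3]
grip_width: 0.0248
```

```bash
python3 - <<'E'
from h import *
print(bot.observe()["position"],bot.observe()["force"]); chain([(584.3,-8.5,10,94.9)])
for n in("top","side"):cv2.imwrite(f"pics/{n}1.png",vision.grab_frame(n))
t=cv2.imread("pics/top1.png");s=cv2.imread("pics/side1.png")
cv2.imwrite("pics/c1.png",np.hstack([cv2.resize(t[130:310,270:450],(400,400)),cv2.resize(s[100:240,190:370],(400,400))]))
E
```

```text
[ 0.58364508 -0.00882923  0.0265632 ] [ 0.65635215 -0.27708219 -2.31209024]
rows 1 slide [0.03, 0.07, 1.66] turn [0, 0, np.float64(0.0)] -> [584.3, -8.5, 10.0, 94.9]
```

View pics/c1.png

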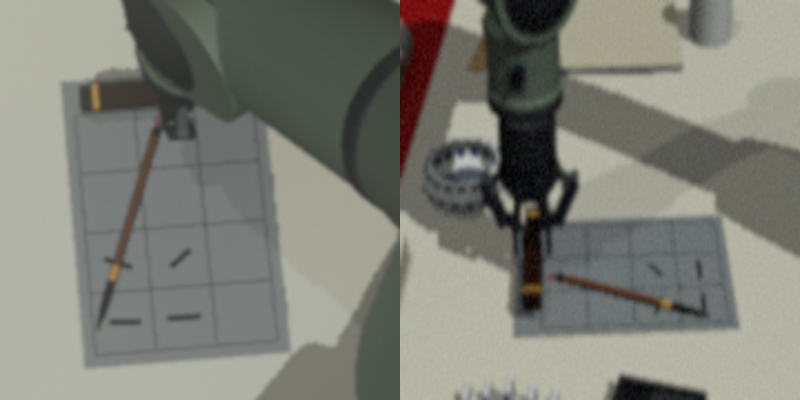

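The paperweight hangs square above its place, with its left end at (95,97) in the crop. The near finger is just beyond the thread loop at (157,120), so I'll lower gently and open only a little.

Call:
arm_command:
  gripper: [2,2,2]
  slide:
    - [0.05,0.07,1.0]
    - [0.05,0.07,1.5]
    - [0.05,0.07,1.5]
  turn:
    - [0,0,0]
    - [0,0,0]
    - [0,0,0]

```text
clock: 6.82
position: [0.5834, -0.0088, 0.01]
tool_rot: [-3.141, -0.0, 1.658]
force: [-0.5, 0.2, -2.8]
grip_width: 0.0249
```

Call:
arm_command:
  gripper: [2,2]
  slide:
    - [0,0,0.2]
    - [0,0,0.2]
  turn:
    - [0,0,0]
    - [0,0,0]

```text
clock: 7.08
position: [0.5837, -0.0087, 0.0094]
tool_rot: [3.141, 0.0, 1.658]
force: [-5.9, -0.6, 14.4]
grip_width: 0.0249
```

Call:
arm_command:
  gripper: [3.2,3.2,3.2]
  slide:
    - [0,0,0]
    - [0,0,0]
    - [0,0,0]
  turn:
    - [0,0,0]
    - [0,0,0]
    - [0,0,0]

```text
clock: 7.45
position: [0.5837, -0.0088, 0.0085]
tool_rot: [3.142, -0.0, 1.658]
force: [-0.0, -0.5, 0.0]
grip_width: 0.0321
```

Call:
arm_command:
  gripper: [3.2,3.2,8.5,8.5]
  slide:
    - [0,0,-2]
    - [0,0,-5]
    - [0,0,-10]
    - [0,0,-13]
  turn:
    - [0,0,0]
    - [0,0,0]
    - [0,0,0]
    - [0,0,0]

```text
clock: 7.95
position: [0.5842, -0.0086, 0.1421]
tool_rot: [3.139, 0.0, 1.658]
force: [0.1, 0.0, -0.3]
grip_width: 0.0675
```

```bash
python3 - <<'E'
from h import *
chain([(408,215.6,130,168),(408,215.6,3,168)])
E
```

```text
rows 4 slide [11.94, -7.8, 0.6] turn [0, 0, np.float64(-36.5)] -> [496.1, 103.5, 136.0, 131.5]
rows 4 slide [14.23, 0.83, 0.6] turn [0, 0, np.float64(-36.5)] -> [408.0, 215.6, 130.0, 168.0]
rows 2 slide [0.0, 0.0, 12.7] turn [0, 0, np.float64(-0.0)] -> [408.0, 215.6, 3.0, 168.0]
```

Call:
arm_command:
  gripper: [8.5,8.5,8.5,8.5]
  slide:
    - [11.94,-7.8,0.6]
    - [11.94,-7.8,0.6]
    - [11.94,-7.8,0.6]
    - [11.94,-7.8,0.6]
  turn:
    - [0,0,-36.5]
    - [0,0,-36.5]
    - [0,0,-36.5]
    - [0,0,-36.5]

```text
clock: 8.45
position: [0.4948, 0.1047, 0.1339]
tool_rot: [3.141, 0.001, 2.302]
force: [0.4, -2.0, 0.2]
grip_width: 0.085
```

Call:
arm_command:
  gripper: [8.5,8.5,8.5,8.5,8.5]
  slide:
    - [14.23,0.83,0.6]
    - [14.23,0.83,0.6]
    - [14.23,0.83,0.6]
    - [14.23,0.83,0.6]
    - [14.23,0.83,0.6]
  turn:
    - [0,0,-36.5]
    - [0,0,-36.5]
    - [0,0,-36.5]
    - [0,0,-36.5]
    - [0,0,-36.5]

```text
clock: 9.07
position: [0.4076, 0.2154, 0.1273]
tool_rot: [-3.142, 0.001, 2.932]
force: [0.0, 0.2, 0.1]
grip_width: 0.0851
```

Call:
arm_command:
  gripper: [8.5,8.5,8.5]
  slide:
    - [0,0,3]
    - [0,0,6]
    - [0,0,6]
  turn:
    - [0,0,0]
    - [0,0,0]
    - [0,0,0]

```text
clock: 9.45
position: [0.4069, 0.2149, 0.0659]
tool_rot: [-3.14, -0.001, 2.93]
force: [-0.1, 0.2, 0.2]
grip_width: 0.0849
```

```bash
python3 - <<'E'
from h import *
chain([(408,215.6,3,168)])
for n in("top","side"):cv2.imwrite(f"pics/{n}2.png",vision.grab_frame(n))
t=cv2.imread("pics/top2.png");s=cv2.imread("pics/side2.png")
cv2.imwrite("pics/c2.png",np.hstack([cv2.resize(t[150:310,190:390],(400,320)),cv2.resize(s[140:280,200:375],(400,320))]))
c,w,r=rectmask("top",t,(283,150,415,305),lambda h,s,v:v<125,.002,5); print(r)
c,w,r=rectmask("top",t,(290,155,400,190),lambda h,s,v:(v<75)|(s>90),.02); print("pw",r, np.round(r[0]))
E
```

```text
rows 1 slide [-0.09, 0.09, 6.29] turn [0, 0, np.float64(-0.1)] -> [408.0, 215.6, 3.0, 168.0]
((448.98126220703125, -22.071044921875), (330.7236022949219, 301.2178039550781), 0.46905815601348877)
pw ((579.4960327148438, -5.8995513916015625), (28.384328842163086, 168.4935760498047), 5.127760410308838) [579.  -6.]
```

View pics/c2.png

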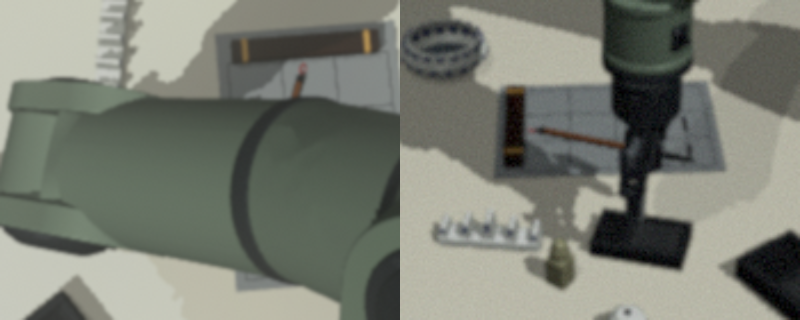

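The paperweight lies within the far edge strip, with its ends at (232,50) and (384,38) in the crop. The gripper is centred over the small inkstone, so I'll grasp it.

Call:
arm_command:
  gripper: [8.5,8.5,8.5]
  slide:
    - [-0.09,0.09,4]
    - [-0.09,0.09,6.3]
    - [-0.09,0.09,6.3]
  turn:
    - [0,0,0]
    - [0,0,0]
    - [0,0,0]

```text
clock: 9.93
position: [0.4086, 0.2162, 0.0038]
tool_rot: [-3.141, -0.0, 2.932]
force: [0.1, -0.6, 1.6]
grip_width: 0.0851
```

Call:
arm_command:
  gripper: [6,6,6,6,6]
  slide:
    - [0,0,0]
    - [0,0,0]
    - [0,0,0]
    - [0,0,0]
    - [0,0,0]
  turn:
    - [0,0,0]
    - [0,0,0]
    - [0,0,0]
    - [0,0,0]
    - [0,0,0]
  force: 50

```text
clock: 10.55
position: [0.4094, 0.2166, 0.0053]
tool_rot: [3.14, 0.002, 2.932]
force: [-2.0, -1.1, 15.6]
grip_width: 0.0644
```

Call:
arm_command:
  gripper: [6,6,6,6]
  slide:
    - [0,0,-1]
    - [0,0,-5]
    - [0,0,-9]
    - [0,0,-9]
  turn:
    - [0,0,0]
    - [0,0,0]
    - [0,0,0]
    - [0,0,0]

```text
clock: 11.05
position: [0.4098, 0.2165, 0.0964]
tool_rot: [3.139, 0.004, 2.931]
force: [-0.5, 0.1, -4.5]
grip_width: 0.0646
```

```bash
python3 - <<'E'
from h import *
print(bot.observe()["force"]);chain([(473.7,-188.1,95,184.9),(473.7,-188.1,15,184.9)])
E
```

```text
[-0.5440549   0.0987412  -4.51350018]
rows 4 slide [-7.35, -19.12, 0.07] turn [0, 0, np.float64(-8.5)] -> [441.7, 14.2, 95.7, 176.4]
rows 4 slide [-4.45, -19.99, 0.07] turn [0, 0, np.float64(-8.5)] -> [473.7, -188.1, 95.0, 184.9]
rows 2 slide [0.0, -0.0, 8.0] turn [0, 0, np.float64(-0.0)] -> [473.7, -188.1, 15.0, 184.9]
```

Call:
arm_command:
  gripper: [6,6,6,6]
  slide:
    - [-7.35,-19.12,0.07]
    - [-7.35,-19.12,0.07]
    - [-7.35,-19.12,0.07]
    - [-7.35,-19.12,0.07]
  turn:
    - [0,0,-8.5]
    - [0,0,-8.5]
    - [0,0,-8.5]
    - [0,0,-8.5]

```text
clock: 11.55
position: [0.4402, 0.0095, 0.0922]
tool_rot: [-3.14, -0.001, 3.075]
force: [0.0, 1.4, -3.4]
grip_width: 0.0642
```

Call:
arm_command:
  gripper: [6,6,6,6,6]
  slide:
    - [-4.55,-19.99,0.07]
    - [-4.55,-19.99,0.07]
    - [-4.55,-19.99,0.07]
    - [-4.55,-19.99,0.07]
    - [-4.55,-19.99,0.07]
  turn:
    - [0,0,-8.5]
    - [0,0,-8.5]
    - [0,0,-8.5]
    - [0,0,-8.5]
    - [0,0,-8.5]

```text
clock: 12.18
position: [0.4732, -0.1901, 0.0914]
tool_rot: [3.141, -0.001, -3.058]
force: [0.2, -0.1, -3.0]
grip_width: 0.0641
```

Call:
arm_command:
  gripper: [6,6,6,6]
  slide:
    - [0,0,4]
    - [0,0,7]
    - [0,0,7.5]
    - [0,0,7.5]
  turn:
    - [0,0,0]
    - [0,0,0]
    - [0,0,0]
    - [0,0,0]

```text
clock: 12.68
position: [0.4741, -0.1878, 0.0176]
tool_rot: [3.141, 0.0, -3.053]
force: [0.5, -0.7, -3.1]
grip_width: 0.0642
```

```bash
python3 - <<'E'
from h import *
print(bot.observe()["force"]);chain([(475,-188.1,5,184.9)])
t=vision.grab_frame("top");s=vision.grab_frame("side")
cv2.imwrite("pics/top3.png",t);cv2.imwrite("pics/side3.png",s)
c,w,r=rectmask("top",t,(290,155,400,190),lambda h,s,v:(v<75)|(s>90),.02); print("pw",r, np.round(r[0]))
cv2.imwrite("pics/c3.png",np.hstack([cv2.resize(t[130:310,280:460],(400,400)),cv2.resize(s[110:250,190:330],(400,400))]))
E
```

```text
[ 0.49928269 -0.65622241 -3.05901698]
rows 5 slide [-0.01, -0.01, 0.18] turn [0, 0, np.float64(-51.4)] -> [474.2, -187.8, 15.8, -123.5]
rows 5 slide [-0.0, -0.01, 0.18] turn [0, 0, np.float64(-51.4)] -> [474.3, -187.9, 14.0, -72.1]
rows 5 slide [0.01, -0.01, 0.18] turn [0, 0, np.float64(-51.4)] -> [474.5, -187.9, 12.2, -20.7]
rows 5 slide [0.01, -0.0, 0.18] turn [0, 0, np.float64(-51.4)] -> [474.6, -188.0, 10.4, 30.7]
rows 5 slide [0.01, 0.01, 0.18] turn [0, 0, np.float64(-51.4)] -> [474.7, -188.0, 8.6, 82.1]
rows 5 slide [-0.0, 0.01, 0.18] turn [0, 0, np.float64(-51.4)] -> [474.9, -188.1, 6.8, 133.5]
rows 5 slide [-0.01, 0.01, 0.18] turn [0, 0, np.float64(-51.4)] -> [475.0, -188.1, 5.0, 184.9]
pw ((581.031494140625, -7.0176544189453125), (29.4420223236084, 170.56216430664062), 5.052943229675293) [581.  -7.]
```

View pics/c3.png

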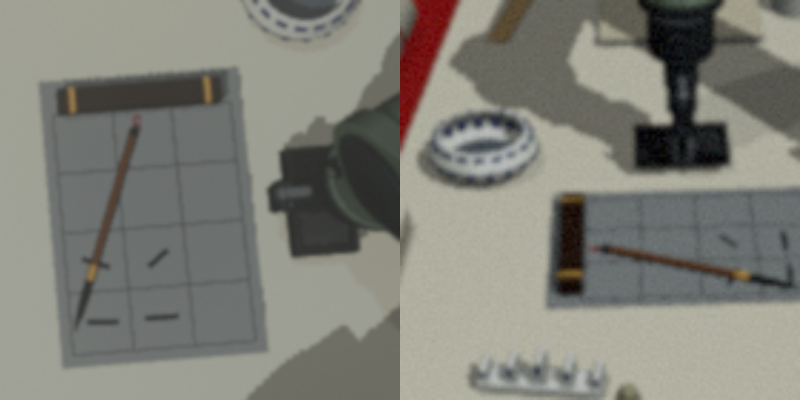

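The paperweight sits about 10 mm inside the far edge, with side gaps of about 15 and 17 crop pixels. The held inkstone at crop (320,202) is parallel to the sheet and level with its middle, so I'll lower it.

Call:
arm_command:
  gripper: [6,6,6,6]
  slide:
    - [-0.05,0,0.8]
    - [-0.05,0,1.2]
    - [-0.05,0,1.3]
    - [-0.05,0,1.3]
  turn:
    - [0,0,0]
    - [0,0,0]
    - [0,0,0]
    - [0,0,0]

```text
clock: 13.28
position: [0.4744, -0.1886, 0.0053]
tool_rot: [-3.14, 0.0, -3.055]
force: [-12.0, -0.3, 34.5]
grip_width: 0.0648
```

Call:
arm_command:
  gripper: [7.2,7.2,7.2]
  slide:
    - [0,0,0]
    - [0,0,0]
    - [0,0,0]
  turn:
    - [0,0,0]
    - [0,0,0]
    - [0,0,0]

```text
clock: 13.65
position: [0.4744, -0.1884, 0.004]
tool_rot: [3.141, -0.0, -3.054]
force: [-0.1, 0.2, 0.5]
grip_width: 0.0723
```

Call:
arm_command:
  gripper: [7.2,7.2,7.2,7.2,7.2]
  slide:
    - [0,0,-3]
    - [0,0,-8]
    - [0,0,-12]
    - [0,0,-12]
    - [0,0,-12]
  turn:
    - [0,0,0]
    - [0,0,0]
    - [0,0,0]
    - [0,0,0]
    - [0,0,0]

```text
clock: 14.28
position: [0.474, -0.1886, 0.1236]
tool_rot: [-3.142, -0.0, -3.055]
force: [-0.4, 0.6, -0.3]
grip_width: 0.0721
```

```bash
python3 - <<'E'
from h import *
p=list(bot.observe()["position"]*1000)+[184.9]
chain([(420,366,120,110),(420,366,20,110)],p)
E
```

```text
rows 5 slide [0.32, 27.86, 0.18] turn [0, 0, np.float64(37.5)] -> [447.0, 88.7, 121.8, 147.4]
rows 5 slide [17.2, 21.92, 0.18] turn [0, 0, np.float64(37.4)] -> [420.0, 366.0, 120.0, 110.0]
rows 2 slide [0.0, 0.0, 10.0] turn [0, 0, np.float64(-0.0)] -> [420.0, 366.0, 20.0, 110.0]
```

Call:
arm_command:
  gripper: [7.2,7.2,7.2,7.2,7.2]
  slide:
    - [0.32,27.86,0.18]
    - [0.32,27.86,0.18]
    - [0.32,27.86,0.18]
    - [0.32,27.86,0.18]
    - [0.32,27.86,0.18]
  turn:
    - [0,0,37.5]
    - [0,0,37.5]
    - [0,0,37.5]
    - [0,0,37.5]
    - [0,0,37.5]

```text
clock: 14.9
position: [0.446, 0.0909, 0.1215]
tool_rot: [-3.141, -0.001, 2.573]
force: [1.2, -0.2, 0.1]
grip_width: 0.0722
```

Call:
arm_command:
  gripper: [7.2,7.2,7.2,7.2,7.2]
  slide:
    - [17.2,21.92,0.18]
    - [17.2,21.92,0.18]
    - [17.2,21.92,0.18]
    - [17.2,21.92,0.18]
    - [17.2,21.92,0.18]
  turn:
    - [0,0,37.4]
    - [0,0,37.4]
    - [0,0,37.4]
    - [0,0,37.4]
    - [0,0,37.4]

```text
clock: 15.52
position: [0.4179, 0.3692, 0.1194]
tool_rot: [-3.14, -0.0, 1.923]
force: [0.3, -0.6, -0.6]
grip_width: 0.0718
```

```bash
python3 - <<'E'
from h import *
chain([(420,364.5,3,110)])
t=vision.grab_frame("top");s=vision.grab_frame("side")
cv2.imwrite("pics/top4.png",t);cv2.imwrite("pics/side4.png",s)
cv2.imwrite("pics/c4.png",np.hstack([cv2.resize(t[80:305,280:460],(400,500)),cv2.resize(s[200:350,220:340],(400,500))]))
c,w,r=rectmask("top",t,(286,155,402,300),lambda h,s,v:v<125,.002,5); print("sheet",r)
c,w,r=rectmask("top",t,(290,155,400,190),lambda h,s,v:(v<75)|(s>90),.02); print("pw",r)
c,w,r=rectmask("top",t,(400,190,450,255),lambda h,s,v:(v<75),.022); print("ink",r)
E
```

```text
rows 2 slide [-0.51, 0.04, 11.64] turn [0, 0, np.float64(0.2)] -> [420.0, 364.5, 3.0, 110.0]
sheet ((423.593994140625, -9.945541381835938), (258.1940612792969, 262.8595886230469), 0.4249982237815857)
pw ((581.43505859375, -4.287322998046875), (26.370241165161133, 160.72055053710938), 5.242308616638184)
ink ((471.2310791015625, -185.20016479492188), (106.05596160888672, 65.10214233398438), 4.889782905578613)
```

View pics/c4.png

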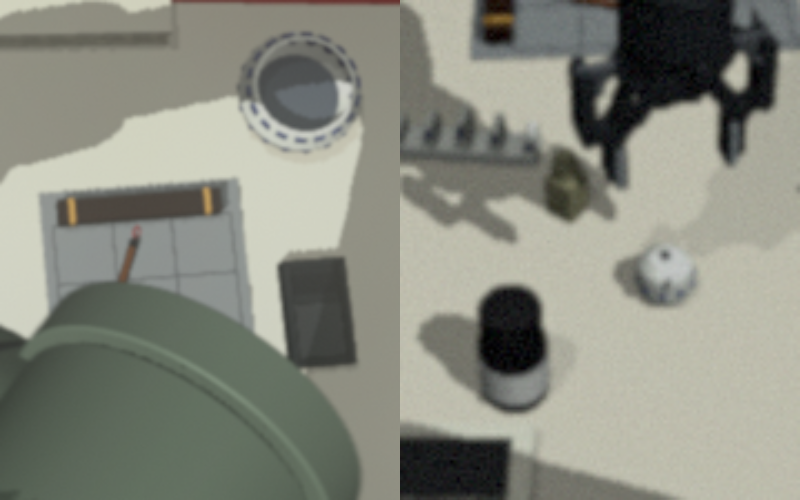

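The inkstone reads cam (471,-185) with yaw 4.9°. The dropper stands upright at crop (668,272) below the gripper, so I'll grasp it.

Call:
arm_command:
  gripper: [7.2,7.2,7.2,7.2]
  slide:
    - [-0.5,0.1,5]
    - [-0.5,0.1,9]
    - [-0.5,0.1,11.6]
    - [-0.5,0.1,11.6]
  turn:
    - [0,0,0]
    - [0,0,0]
    - [0,0,0]
    - [0,0,0]

```text
clock: 16.12
position: [0.421, 0.3603, 0.0023]
tool_rot: [-3.137, 0.002, 1.922]
force: [-0.3, -0.4, 0.4]
grip_width: 0.0719
```

Call:
arm_command:
  gripper: [3.8,3.8,3.8,3.8,3.8]
  slide:
    - [0,0,0]
    - [0,0,0]
    - [0,0,0]
    - [0,0,0]
    - [0,0,0]
  turn:
    - [0,0,0]
    - [0,0,0]
    - [0,0,0]
    - [0,0,0]
    - [0,0,0]
  force: 25

```text
clock: 16.75
position: [0.4228, 0.362, 0.0058]
tool_rot: [3.14, -0.0, 1.921]
force: [-0.8, -0.5, 5.7]
grip_width: 0.042
```

Call:
arm_command:
  gripper: [3.8,3.8,3.8,3.8,3.8]
  slide:
    - [0,0,0]
    - [0,0,-1]
    - [0,0,-4]
    - [0,0,-7]
    - [0,0,-7]
  turn:
    - [0,0,0]
    - [0,0,0]
    - [0,0,0]
    - [0,0,0]
    - [0,0,0]

```text
clock: 17.38
position: [0.4234, 0.3625, 0.0773]
tool_rot: [3.138, -0.001, 1.921]
force: [0.6, 0.4, -2.3]
grip_width: 0.042
```

```bash
python3 - <<'E'
from h import *
print(bot.observe()["force"],bot.observe()["grip_width"]);chain([(440,80,90,150),(583,-181.7,90,184.9),(583,-181.7,20,184.9)])
t=vision.grab_frame("top");s=vision.grab_frame("side")
cv2.imwrite("pics/c5.png",np.hstack([cv2.resize(t[150:300,120:280],(400,375)),cv2.resize(s[180:330,220:380],(400,375))]))
E
```

```text
[ 0.55503897  0.3544696  -2.331735  ] 0.041977399061225044
rows 5 slide [-27.11, -8.14, -1.27] turn [0, 0, np.float64(-39.9)] -> [440.0, 80.0, 90.0, 150.0]
rows 5 slide [-25.47, -15.51, -0.0] turn [0, 0, np.float64(-34.9)] -> [583.0, -181.7, 90.0, 184.9]
rows 2 slide [-0.0, 0.0, 7.0] turn [0, 0, np.float64(-0.0)] -> [583.0, -181.7, 20.0, 184.9]
```

View pics/c5.png

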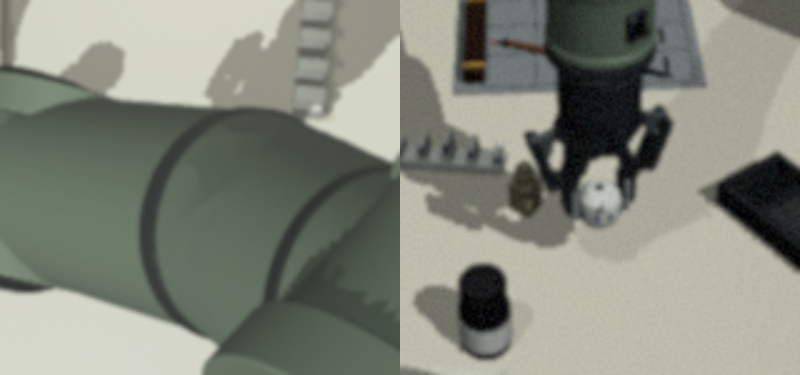

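The dropper is held upright at crop (600,200), clear of the seal. Carrying it over.

Call:
arm_command:
  gripper: [3.8,3.8,3.8,3.8,3.8]
  slide:
    - [0,0,-3]
    - [-27.11,-8.14,-3]
    - [-27.11,-8.14,-3]
    - [-27.11,-8.14,-3]
    - [-27.11,-8.14,-3]
  turn:
    - [0,0,0]
    - [0,0,-39.9]
    - [0,0,-39.9]
    - [0,0,-39.9]
    - [0,0,-39.9]

```text
clock: 18.1
position: [0.4365, 0.1102, 0.104]
tool_rot: [-3.141, -0.001, 2.624]
force: [2.2, -0.3, -0.7]
grip_width: 0.0419
```

```bash
python3 - <<'E'
from h import *
chain([(583,-181.7,90,184.9),(583,-181.7,20,184.9)])
E
```

```text
rows 3 slide [-13.59, -9.05, 0.7] turn [0, 0, np.float64(-17.3)] -> [509.8, -35.8, 97.0, 167.6]
rows 3 slide [-10.28, -12.68, 0.7] turn [0, 0, np.float64(-17.3)] -> [583.0, -181.7, 90.0, 184.9]
rows 2 slide [-0.0, 0.0, 7.0] turn [0, 0, np.float64(-0.0)] -> [583.0, -181.7, 20.0, 184.9]
```

Call:
arm_command:
  gripper: [3.8,3.8,3.8]
  slide:
    - [-13.59,-9.05,0.7]
    - [-13.59,-9.05,0.7]
    - [-13.59,-9.05,0.7]
  turn:
    - [0,0,-17.3]
    - [0,0,-17.3]
    - [0,0,-17.3]

```text
clock: 18.48
position: [0.5097, -0.037, 0.0965]
tool_rot: [3.142, -0.001, 2.92]
force: [0.3, 1.1, -1.3]
grip_width: 0.042
```

Call:
arm_command:
  gripper: [3.8,3.8,3.8,3.8,3.8]
  slide:
    - [-9.8,-11.5,0.7]
    - [-9.8,-11.5,0.7]
    - [-9.8,-11.5,0.7]
    - [-9.8,-11.5,0.7]
    - [-9.8,-11.5,0.7]
  turn:
    - [0,0,-17.3]
    - [0,0,-17.3]
    - [0,0,-17.3]
    - [0,0,-17.3]
    - [0,0,-17.3]

```text
clock: 19.1
position: [0.5792, -0.1669, 0.0899]
tool_rot: [3.141, -0.001, -3.061]
force: [0.0, 0.6, -0.6]
grip_width: 0.0419
```

```bash
python3 - <<'E'
from h import *
s=bot.observe();p=list(s["position"]*1000)+[np.degrees(s["tool_rot"][2])%360];print(p)
chain([(583,-181.7,20,184.9)],p)
E
```

```text
[np.float64(579.2179399000792), np.float64(-166.91854262751158), np.float64(89.93220090777702), np.float64(184.63844864862776)]
rows 2 slide [-0.26, -1.5, 6.99] turn [0, 0, np.float64(-0.3)] -> [583.0, -181.7, 20.0, 184.9]
```

Call:
arm_command:
  gripper: [3.8,3.8,3.8,3.8]
  slide:
    - [-0.26,-1.5,0]
    - [-0.26,-1.5,5]
    - [-0.26,-1.5,7.5]
    - [-0.26,-1.5,7.5]
  turn:
    - [0,0,0]
    - [0,0,0]
    - [0,0,0]
    - [0,0,0]

```text
clock: 19.6
position: [0.5828, -0.1821, 0.0143]
tool_rot: [3.14, -0.002, -3.061]
force: [-0.4, 1.7, -0.5]
grip_width: 0.042
```

Call:
arm_command:
  gripper: [3.8,3.8,3.8,3.8]
  slide:
    - [0,0,0.5]
    - [0,0,0.8]
    - [0,0,0.9]
    - [0,0,0.9]
  turn:
    - [0,0,0]
    - [0,0,0]
    - [0,0,0]
    - [0,0,0]

```text
clock: 20.1
position: [0.5837, -0.1827, 0.0068]
tool_rot: [-3.141, 0.0, -3.061]
force: [0.5, 0.1, -1.6]
grip_width: 0.042
```

Call:
arm_command:
  gripper: [3.8,3.8]
  slide:
    - [0,0,0.12]
    - [0,0,0.12]
  turn:
    - [0,0,0]
    - [0,0,0]

```text
clock: 20.35
position: [0.5838, -0.1827, 0.0058]
tool_rot: [-3.141, 0.0, -3.061]
force: [-1.9, -1.0, 6.3]
grip_width: 0.0421
```

Call:
arm_command:
  gripper: [3.8,3.8]
  slide:
    - [0,0,0.1]
    - [0,0,0.1]
  turn:
    - [0,0,0]
    - [0,0,0]

```text
clock: 20.6
position: [0.5839, -0.1827, 0.0056]
tool_rot: [-3.141, 0.001, -3.061]
force: [-7.1, -0.0, 22.4]
grip_width: 0.0417
```

Call:
arm_command:
  gripper: [3.8,5.8,5.8,5.8]
  slide:
    - [0,0,-0.1]
    - [0,0,-0.1]
    - [0,0,-0.1]
    - [0,0,-0.1]
  turn:
    - [0,0,0]
    - [0,0,0]
    - [0,0,0]
    - [0,0,0]

```text
clock: 21.1
position: [0.5835, -0.1826, 0.0052]
tool_rot: [3.141, -0.0, -3.061]
force: [-0.3, 0.3, -0.3]
grip_width: 0.058
```

Call:
arm_command:
  gripper: [5.8,5.8,5.8,5.8,7]
  slide:
    - [0,0,-2]
    - [0,0,-5]
    - [0,0,-9]
    - [0,0,-12]
    - [0,0,-12]
  turn:
    - [0,0,0]
    - [0,0,0]
    - [0,0,0]
    - [0,0,0]
    - [0,0,0]

```text
clock: 21.72
position: [0.5847, -0.1827, 0.1286]
tool_rot: [-3.14, 0.004, -3.061]
force: [-0.6, -1.0, -0.6]
grip_width: 0.0697
```

```bash
python3 - <<'E'
from h import *
s=bot.observe();p=list(s["position"]*1000)+[np.degrees(s["tool_rot"][2])%360]
t=vision.grab_frame("top");cv2.imwrite("pics/top6.png",t)
chain([(588,213.5,120,176),(588,213.5,3,176)],p)
E
```

```text
rows 4 slide [-1.75, 19.73, 0.43] turn [0, 0, np.float64(4.3)] -> [586.3, 15.4, 124.3, 180.3]
rows 4 slide [-0.27, 19.81, 0.43] turn [0, 0, np.float64(4.3)] -> [588.0, 213.5, 120.0, 176.0]
rows 2 slide [-0.0, -0.0, 11.7] turn [0, 0, np.float64(-0.0)] -> [588.0, 213.5, 3.0, 176.0]
```

Call:
arm_command:
  gripper: [7,7,7,7]
  slide:
    - [-1.75,19.73,0.43]
    - [-1.75,19.73,0.43]
    - [-1.75,19.73,0.43]
    - [-1.75,19.73,0.43]
  turn:
    - [0,0,4.3]
    - [0,0,4.3]
    - [0,0,4.3]
    - [0,0,4.3]

```text
clock: 22.28
position: [0.5845, 0.0204, 0.1211]
tool_rot: [3.14, -0.0, -3.13]
force: [0.2, -1.0, 0.0]
grip_width: 0.0697
```

Call:
arm_command:
  gripper: [7,7,7,7,7]
  slide:
    - [-0.27,19.81,0.43]
    - [-0.27,19.81,0.43]
    - [-0.27,19.81,0.43]
    - [-0.27,19.81,0.43]
    - [-0.27,19.81,0.43]
  turn:
    - [0,0,4.3]
    - [0,0,4.3]
    - [0,0,4.3]
    - [0,0,4.3]
    - [0,0,4.3]

```text
clock: 22.9
position: [0.5867, 0.2133, 0.1162]
tool_rot: [-3.141, -0.001, 3.072]
force: [-0.2, -0.1, -0.3]
grip_width: 0.07
```

Call:
arm_command:
  gripper: [7,7,7,7]
  slide:
    - [0,0,4]
    - [0,0,6]
    - [0,0,6]
    - [0,0,6]
  turn:
    - [0,0,0]
    - [0,0,0]
    - [0,0,0]
    - [0,0,0]

```text
clock: 23.4
position: [0.5874, 0.2134, 0.0577]
tool_rot: [3.141, 0.001, 3.071]
force: [0.2, 0.1, 0.5]
grip_width: 0.0699
```

```bash
python3 - <<'E'
from h import *
chain([(588,213.5,3.5,176)])
t=vision.grab_frame("top");s=vision.grab_frame("side")
cv2.imwrite("pics/top7.png",t)
cv2.imwrite("pics/c7.png",np.hstack([cv2.resize(t[80:280,290:470],(450,500)),cv2.resize(s[190:310,190:274],(350,500))]))
c,w,r=rectmask("top",t,(290,155,400,190),lambda h,s,v:(v<75)|(s>90),.02); print("pw",r)
c,w,r=rectmask("top",t,(400,190,450,255),lambda h,s,v:(v<75),.022); print("ink",r)
print(np.round(proj("side",(.585,.2165,.02)),1))
E
```

```text
rows 1 slide [-0.06, 0.02, 5.42] turn [0, 0, np.float64(-0.0)] -> [588.0, 213.5, 3.5, 176.0]
pw ((581.7133178710938, 28.49405288696289), (79.63213348388672, 24.197023391723633), 1.3922475576400757)
ink ((468.63250732421875, -190.6953887939453), (111.29586791992188, 148.5609893798828), 88.74466705322266)
[240.3 239.5]
```

View pics/c7.png

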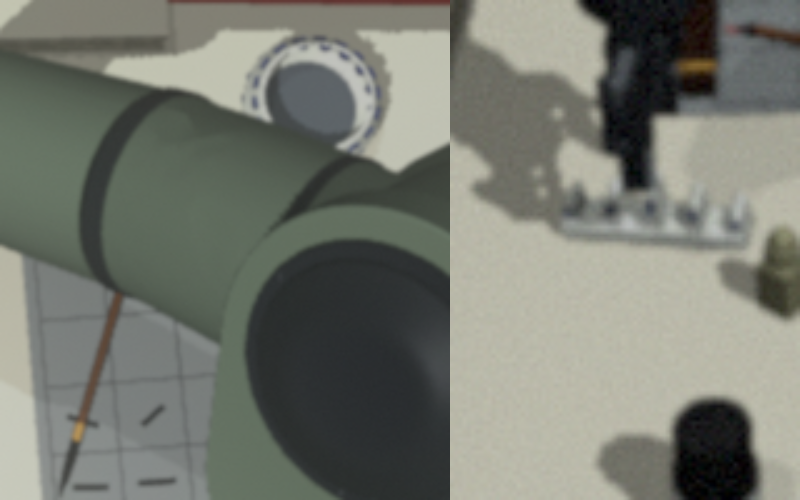

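The side view shows the fingers at crop (640,180), over the rest's centre peak at (655,215). Grasping.

Call:
arm_command:
  gripper: [7,7,7,7]
  slide:
    - [0,0,3]
    - [0,0,5.4]
    - [0,0,5.4]
    - [0,0,5.4]
  turn:
    - [0,0,0]
    - [0,0,0]
    - [0,0,0]
    - [0,0,0]

```text
clock: 24.0
position: [0.5871, 0.214, 0.0034]
tool_rot: [3.141, 0.0, 3.072]
force: [0.3, -0.1, 0.2]
grip_width: 0.0702
```

Call:
arm_command:
  gripper: [2.4,2.4,2.4,2.4,2.4]
  slide:
    - [0,0,0]
    - [0,0,0]
    - [0,0,0]
    - [0,0,0]
    - [0,0,0]
  turn:
    - [0,0,0]
    - [0,0,0]
    - [0,0,0]
    - [0,0,0]
    - [0,0,0]
  force: 30

```text
clock: 24.62
position: [0.5872, 0.2138, 0.0034]
tool_rot: [3.141, 0.001, 3.072]
force: [-0.7, 0.1, 7.5]
grip_width: 0.0293
```

Call:
arm_command:
  gripper: [2.4,2.4,2.4,2.4,2.4]
  slide:
    - [0,0,0]
    - [0,0,-1]
    - [0,0,-5]
    - [0,0,-11]
    - [0,0,-11]
  turn:
    - [0,0,0]
    - [0,0,0]
    - [0,0,0]
    - [0,0,0]
    - [0,0,0]

```text
clock: 25.25
position: [0.5886, 0.2147, 0.1174]
tool_rot: [3.139, 0.006, 3.072]
force: [-0.3, 0.2, -1.5]
grip_width: 0.0292
```

```bash
python3 - <<'E'
from h import *
print(bot.observe()["force"]);chain([(530,-50,110,135),(487,-314.4,110,94.9),(487,-314.4,15,94.9)])
E
```

```text
[-0.31130437  0.1622162  -1.46202506]
rows 5 slide [3.99, -26.81, 0.74] turn [0, 0, np.float64(41.0)] -> [530.0, -50.0, 110.0, 135.0]
rows 5 slide [-15.66, -21.74, -0.0] turn [0, 0, np.float64(40.1)] -> [487.0, -314.4, 110.0, 94.9]
rows 2 slide [0.0, 0.0, 9.5] turn [0, 0, np.float64(-0.0)] -> [487.0, -314.4, 15.0, 94.9]
```

Call:
arm_command:
  gripper: [2.4,2.4,2.4,2.4,2.4]
  slide:
    - [3.99,-26.81,0.4]
    - [3.99,-26.81,0.4]
    - [3.99,-26.81,0.4]
    - [3.99,-26.81,0.4]
    - [3.99,-26.81,0.4]
  turn:
    - [0,0,41]
    - [0,0,41]
    - [0,0,41]
    - [0,0,41]
    - [0,0,41]

```text
clock: 25.88
position: [0.5269, -0.0554, 0.1083]
tool_rot: [-3.139, 0.001, 2.349]
force: [0.7, 0.3, -1.3]
grip_width: 0.0292
```

Call:
arm_command:
  gripper: [2.4,2.4,2.4,2.4,2.4]
  slide:
    - [-15.66,-21.74,0]
    - [-15.66,-21.74,0]
    - [-15.66,-21.74,0]
    - [-15.66,-21.74,0]
    - [-15.66,-21.74,0]
  turn:
    - [0,0,40]
    - [0,0,40]
    - [0,0,40]
    - [0,0,40]
    - [0,0,40]

```text
clock: 26.5
position: [0.4834, -0.3196, 0.1082]
tool_rot: [-3.14, 0.001, 1.651]
force: [-0.2, 0.4, -1.3]
grip_width: 0.0291
```

Call:
arm_command:
  gripper: [2.4,2.4,2.4,2.4]
  slide:
    - [0,0,3]
    - [0,0,7]
    - [0,0,9]
    - [0,0,9]
  turn:
    - [0,0,0]
    - [0,0,0]
    - [0,0,0]
    - [0,0,0]

```text
clock: 27.0
position: [0.485, -0.3146, 0.0178]
tool_rot: [-3.14, -0.002, 1.659]
force: [0.2, -1.2, -1.8]
grip_width: 0.0292
```

```bash
python3 - <<'E'
from h import *
chain([(487,-314.4,6,94.9)])
t=vision.grab_frame("top");s=vision.grab_frame("side")
cv2.imwrite("pics/top8.png",t);cv2.imwrite("pics/side8.png",s)
cv2.imwrite("pics/c8.png",np.hstack([cv2.resize(t[80:310,290:520],(500,500)),cv2.resize(s[90:240,180:360],(300,250)).repeat(2,0)]))
c,w,r=rectmask("top",t,(286,155,402,300),lambda h,s,v:v<130,.002,5); print("sheet",r)
c,w,r=rectmask("top",t,(290,155,400,190),lambda h,s,v:(v<75)|(s>90),.018); print("pw",r)
c,w,r=rectmask("top",t,(403,190,450,255),lambda h,s,v:(v<75),.022); print("ink",r)
E
```

```text
rows 1 slide [0.0, 0.2, 1.18] turn [0, 0, np.float64(0.2)] -> [487.0, -314.4, 6.0, 94.9]
sheet ((459.4123840332031, -22.046234130859375), (296.7208251953125, 213.3872833251953), 4.983725070953369)
pw ((581.5474243164062, -7.380096435546875), (29.709861755371094, 171.08937072753906), 4.950464725494385)
ink ((472.66357421875, -185.40850830078125), (107.82352447509766, 67.84589385986328), 4.951409816741943)
```

View pics/c8.png

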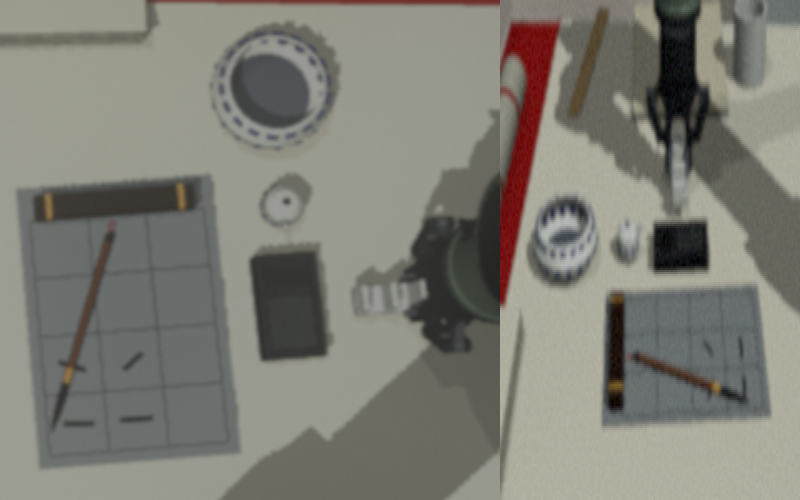

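The dropper stands upright between inkstone and washer. The inkstone is parallel to the sheet, and the held rest's row runs left to right with its left end at crop (353,297). I'll lower the rest with a small correction.

Call:
arm_command:
  gripper: [2.4,2.4,2.4,2.4,2.4]
  slide:
    - [0.22,0.1,0]
    - [0.22,0.1,0.8]
    - [0.22,0.1,1.2]
    - [0.22,0.1,1.3]
    - [0.22,0.1,1.3]
  turn:
    - [0,0,0]
    - [0,0,0]
    - [0,0,0]
    - [0,0,0]
    - [0,0,0]

```text
clock: 27.72
position: [0.4861, -0.3132, 0.0056]
tool_rot: [-3.141, -0.0, 1.658]
force: [0.2, 0.8, -2.2]
grip_width: 0.029
```

Call:
arm_command:
  gripper: [2.4,2.4]
  slide:
    - [0,0,0.1]
    - [0,0,0.1]
  turn:
    - [0,0,0]
    - [0,0,0]

```text
clock: 27.98
position: [0.4861, -0.3133, 0.0047]
tool_rot: [-3.142, 0.0, 1.658]
force: [-0.5, 0.2, -2.4]
grip_width: 0.029
```

Call:
arm_command:
  gripper: [2.4,2.4,2.4]
  slide:
    - [0,0,0.1]
    - [0,0,0.15]
    - [0,0,0.15]
  turn:
    - [0,0,0]
    - [0,0,0]
    - [0,0,0]

```text
clock: 28.35
position: [0.4862, -0.3133, 0.0034]
tool_rot: [3.142, 0.0, 1.658]
force: [-3.1, 0.9, 5.6]
grip_width: 0.0293
```

Call:
arm_command:
  gripper: [4.5,4.5,4.5]
  slide:
    - [0,0,0]
    - [0,0,0]
    - [0,0,0]
  turn:
    - [0,0,0]
    - [0,0,0]
    - [0,0,0]

```text
clock: 28.72
position: [0.4862, -0.3133, 0.0032]
tool_rot: [3.142, -0.0, 1.658]
force: [0.4, -0.1, -0.2]
grip_width: 0.0451
```

Call:
arm_command:
  gripper: [4.5,4.5,4.5,4.5,4.5]
  slide:
    - [0,0,-3]
    - [0,0,-7]
    - [0,0,-12]
    - [0,0,-12]
    - [0,0,-12]
  turn:
    - [0,0,0]
    - [0,0,0]
    - [0,0,0]
    - [0,0,0]
    - [0,0,0]

```text
clock: 29.35
position: [0.4859, -0.3134, 0.123]
tool_rot: [-3.141, 0.0, 1.658]
force: [-0.5, 0.4, 0.1]
grip_width: 0.045
```

```bash
python3 - <<'E'
from h import *
t=vision.grab_frame("top")
h=cv2.cvtColor(t,cv2.COLOR_BGR2HSV)[186:265,310:350].astype(int)
m=(h[...,1]>60); ys,xs=np.nonzero(m); P=np.array([ray("top",(x+310,y+186),.0065)[:2] for x,y in zip(xs,ys)])*1000
l=cv2.fitLine(P.astype(np.float32),cv2.DIST_HUBER,0,.01,.01).ravel(); print("brush",l,np.degrees(np.arctan2(l[1],l[0])),P.min(0),P.max(0))
chain([(492.4,12.6,110,163.6),(492.4,12.6,3.5,163.6)])
E
```

```text
brush [ 9.5895559e-01 -2.8355634e-01  4.6389481e+02  2.2957701e+01] -16.472572 [390.37627606  -2.06821308] [551.79553919  46.5299802 ]
rows 4 slide [16.2, 1.75, 0.62] turn [0, 0, np.float64(-34.3)] -> [489.0, -150.3, 116.2, 129.3]
rows 4 slide [12.39, 10.58, 0.62] turn [0, 0, np.float64(-34.3)] -> [492.4, 12.6, 110.0, 163.6]
rows 2 slide [-0.0, -0.0, 10.65] turn [0, 0, np.float64(-0.0)] -> [492.4, 12.6, 3.5, 163.6]
```

Call:
arm_command:
  gripper: [3,3,3,3]
  slide:
    - [16.2,1.75,0.6]
    - [16.2,1.75,0.6]
    - [16.2,1.75,0.6]
    - [16.2,1.75,0.6]
  turn:
    - [0,0,-34.3]
    - [0,0,-34.3]
    - [0,0,-34.3]
    - [0,0,-34.3]
  force: 20

```text
clock: 29.9
position: [0.4893, -0.1473, 0.1165]
tool_rot: [3.141, -0.002, 2.264]
force: [0.5, -0.6, -0.6]
grip_width: 0.0301
```

Call:
arm_command:
  gripper: [3,3,3,3,3]
  slide:
    - [12.39,10.58,0.6]
    - [12.39,10.58,0.6]
    - [12.39,10.58,0.6]
    - [12.39,10.58,0.6]
    - [12.39,10.58,0.6]
  turn:
    - [0,0,-34.3]
    - [0,0,-34.3]
    - [0,0,-34.3]
    - [0,0,-34.3]
    - [0,0,-34.3]

```text
clock: 30.52
position: [0.4927, 0.0112, 0.1105]
tool_rot: [-3.141, -0.001, 2.852]
force: [-0.1, -0.6, -0.4]
grip_width: 0.0301
```

Call:
arm_command:
  gripper: [3,3,3,3]
  slide:
    - [0,0,5]
    - [0,0,8]
    - [0,0,8]
    - [0,0,8]
  turn:
    - [0,0,0]
    - [0,0,0]
    - [0,0,0]
    - [0,0,0]

```text
clock: 31.02
position: [0.4934, 0.0119, 0.0321]
tool_rot: [3.142, 0.001, 2.853]
force: [-0.6, 0.1, -0.3]
grip_width: 0.03
```

```bash
python3 - <<'E'
from h import *
chain([(492.4,12.6,4,163.6)])
t=vision.grab_frame("top");s=vision.grab_frame("side")
cv2.imwrite("pics/top9.png",t);cv2.imwrite("pics/side9.png",s)
cv2.imwrite("pics/c9.png",np.hstack([cv2.resize(t[80:310,300:530],(400,400)),cv2.resize(s[150:230,230:350],(400,267)).repeat(1,0) if 0 else cv2.resize(s[130:230,230:330],(400,400))]))
E
```

```text
rows 1 slide [0.11, 0.04, 2.81] turn [0, 0, np.float64(-0.1)] -> [492.4, 12.6, 4.0, 163.6]
```

View pics/c9.png

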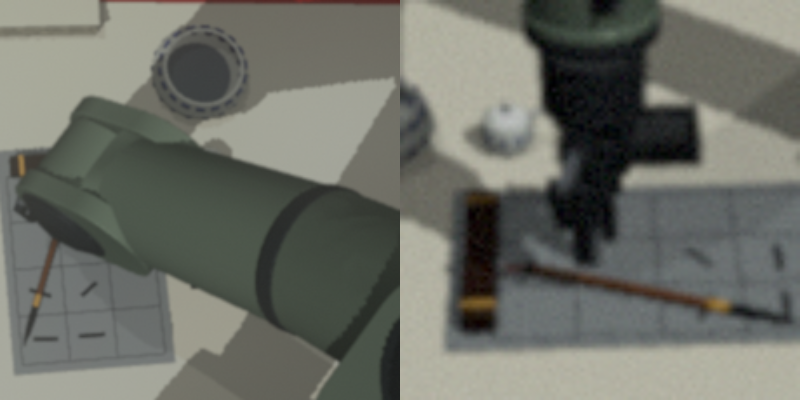

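The fingertips at crop (585,258) will straddle the handle at (590,283) once lowered. Grasping.

Call:
arm_command:
  gripper: [3,3,3,3]
  slide:
    - [0.05,0,1.5]
    - [0.05,0,2.6]
    - [0.05,0,2.8]
    - [0.05,0,2.8]
  turn:
    - [0,0,0]
    - [0,0,0]
    - [0,0,0]
    - [0,0,0]

```text
clock: 31.62
position: [0.4923, 0.0128, 0.003]
tool_rot: [-3.142, -0.0, 2.856]
force: [-0.5, -0.4, -0.8]
grip_width: 0.0303
```

Call:
arm_command:
  gripper: [0.5,0.5,0.5,0.5]
  slide:
    - [0,0,0]
    - [0,0,0]
    - [0,0,0]
    - [0,0,0]
  turn:
    - [0,0,0]
    - [0,0,0]
    - [0,0,0]
    - [0,0,0]

```text
clock: 32.12
position: [0.4925, 0.0127, 0.0034]
tool_rot: [3.141, 0.0, 2.855]
force: [0.0, -0.0, 5.7]
grip_width: 0.0078
```

Call:
arm_command:
  gripper: [0.5,0.5,0.5,0.5,0.5]
  slide:
    - [0,0,-1]
    - [0,0,-5]
    - [0,0,-10]
    - [0,0,-10]
    - [0,0,-10]
  turn:
    - [0,0,0]
    - [0,0,0]
    - [0,0,0]
    - [0,0,0]
    - [0,0,0]

```text
clock: 32.75
position: [0.4923, 0.0123, 0.1033]
tool_rot: [-3.141, 0.0, 2.855]
force: [0.4, 0.2, -0.3]
grip_width: 0.0075
```

```bash
python3 - <<'E'
from h import *
chain([(442.5,-330.6,100,4.9),(442.5,-330.6,60,4.9)])
t=vision.grab_frame("top")
c,w,r=rectmask("top",t,(290,155,400,190),lambda h,s,v:(v<75)|(s>90),.018); print("pw",r)
E
```

```text
rows 5 slide [-1.64, -11.43, 0.11] turn [0, 0, np.float64(52.9)] -> [475.7, -102.0, 102.2, 110.7]
rows 5 slide [-10.11, -5.59, 0.11] turn [0, 0, np.float64(52.9)] -> [459.1, -216.3, 101.1, 57.8]
rows 5 slide [-10.55, 4.69, 0.11] turn [0, 0, np.float64(52.9)] -> [442.5, -330.6, 100.0, 4.9]
rows 1 slide [-0.0, -0.0, 4.0] turn [0, 0, np.float64(0.0)] -> [442.5, -330.6, 60.0, 4.9]
pw ((556.3606567382812, 32.43882751464844), (27.871456146240234, 52.43153762817383), 0.4649456739425659)
```

Call:
arm_command:
  gripper: [0.5,0.5,0.5,0.5,0.5]
  slide:
    - [-1.64,-11.43,0.1]
    - [-1.64,-11.43,0.1]
    - [-1.64,-11.43,0.1]
    - [-1.64,-11.43,0.1]
    - [-1.64,-11.43,0.1]
  turn:
    - [0,0,52.9]
    - [0,0,52.9]
    - [0,0,52.9]
    - [0,0,52.9]
    - [0,0,52.9]

```text
clock: 33.42
position: [0.4753, -0.1016, 0.1013]
tool_rot: [-3.14, -0.001, 1.926]
force: [0.4, 0.8, 0.3]
grip_width: 0.0075
```

Call:
arm_command:
  gripper: [0.5,0.5,0.5,0.5,0.5]
  slide:
    - [-10.11,-5.59,0.1]
    - [-10.11,-5.59,0.1]
    - [-10.11,-5.59,0.1]
    - [-10.11,-5.59,0.1]
    - [-10.11,-5.59,0.1]
  turn:
    - [0,0,52.9]
    - [0,0,52.9]
    - [0,0,52.9]
    - [0,0,52.9]
    - [0,0,52.9]

```text
clock: 34.05
position: [0.4587, -0.2157, 0.1002]
tool_rot: [-3.14, 0.0, 1.003]
force: [-0.6, 0.3, -1.2]
grip_width: 0.008
```

Call:
arm_command:
  gripper: [0.5,0.5,0.5,0.5,0.5]
  slide:
    - [-10.55,4.69,0.1]
    - [-10.55,4.69,0.1]
    - [-10.55,4.69,0.1]
    - [-10.55,4.69,0.1]
    - [-10.55,4.69,0.1]
  turn:
    - [0,0,52.9]
    - [0,0,52.9]
    - [0,0,52.9]
    - [0,0,52.9]
    - [0,0,52.9]

```text
clock: 34.67
position: [0.4422, -0.3299, 0.0991]
tool_rot: [-3.141, 0.002, 0.08]
force: [0.5, 0.8, -0.4]
grip_width: 0.0079
```

```bash
python3 - <<'E'
from h import *
chain([(442.5,-330.6,50,4.9)])
E
```

```text
rows 1 slide [0.03, 0.08, 4.91] turn [0, 0, np.float64(-0.3)] -> [442.5, -330.6, 50.0, 4.9]
```

Call:
arm_command:
  gripper: [0.5,0.5,0.5,0.5]
  slide:
    - [0,0,3]
    - [0,0,5]
    - [0,0,5]
    - [0,0,5]
  turn:
    - [0,0,-0.2]
    - [0,0,-0.2]
    - [0,0,-0.2]
    - [0,0,-0.2]

```text
clock: 35.17
position: [0.4428, -0.3302, 0.0504]
tool_rot: [-3.141, 0.0, 0.089]
force: [0.8, -0.4, 0.1]
grip_width: 0.008
```

```bash
python3 - <<'E'
from h import *
s0=bot.observe();print(s0["position"],s0["tool_rot"])
t=vision.grab_frame("top");s=vision.grab_frame("side")
cv2.imwrite("pics/top10.png",t);cv2.imwrite("pics/side10.png",s)
cv2.imwrite("pics/c10.png",np.hstack([cv2.resize(t[130:250,420:540],(400,400),interpolation=cv2.INTER_CUBIC),cv2.resize(s[80:180,200:300],(400,400),interpolation=cv2.INTER_CUBIC)]))
R=np.array([[.9963,-.0854],[.0854,.9963]])
for y in(-54,-27,0,27,54): print(y,np.round(proj("top",list((np.array([483.5,-310.5])+R@[0,y])/1000)+[{0:.041,27:.034,54:.027}[abs(y)]]),1))
E
```

```text
[ 0.44280066 -0.33016028  0.05037947] [-3.14147255e+00  3.36337620e-04  8.90842614e-02]
-54 [502.3 213.5]
-27 [491.6 214. ]
0 [480.9 214.5]
27 [467.6 215.9]
54 [454.6 217.2]
```

View pics/c10.png

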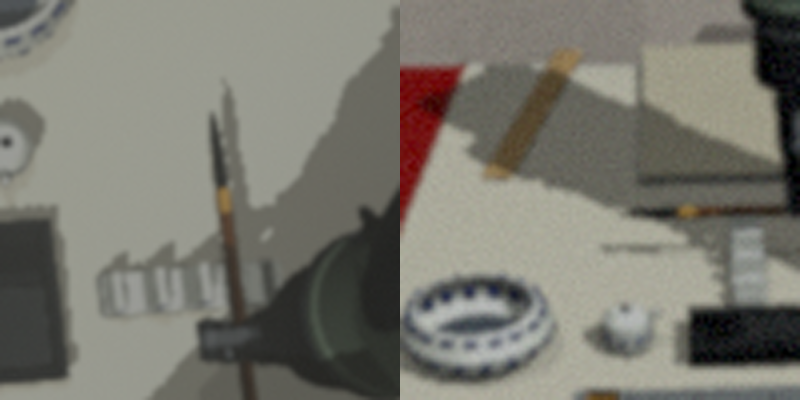

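```bash
python3 - <<'E'
from h import *
f=lambda c,z:np.round(ray("top",(420+c[0]/3.333-.35,130+c[1]/3.333-.35),z)[:2]*1000,1)
print("ink R",f((63,290),.022),"rest L",f((98,292),.014),f((98,292),.003))
for c,z in(((125,288),.022),((170,287),.03),((212,283),.034)):print("bright",f(c,z))
for c in((213,115),(223,200),(236,285),(249,390)):print("brush",f(c,.0535))
t=cv2.imread("pics/top10.png")
print(t[216,440:505].mean(1).astype(int).tolist())
print(t[213,440:505].mean(1).astype(int).tolist())
for y in (-61,-40.5,-13.5,13.5,40.5,61): print(y,np.round(proj("top",list((np.array([483.5,-310.5])+np.array([[.9963,-.0854],[.0854,.9963]])@[0,y])/1000)+[.014]),1))
E
```

```text
ink R [ 480.4 -222.3] rest L [ 480.3 -248.5] [ 481.6 -252.2]
bright [ 482.1 -264.3]
bright [ 482.  -291.8]
bright [ 484.4 -318.6]
brush [ 595.  -316.4]
brush [ 537.4 -320.6]
brush [ 480.7 -326.6]
brush [ 411.6 -332. ]
[129, 146, 150, 150, 150, 150, 150, 149, 139, 120, 117, 120, 113, 120, 137, 148, 135, 122, 134, 149, 152, 150, 142, 125, 111, 110, 115, 132, 146, 139, 126, 132, 147, 149, 137, 117, 110, 110, 108, 106, 122, 143, 148, 139, 137, 146, 139, 115, 83, 56, 50, 57, 74, 97, 110, 114, 116, 114, 104, 84, 69, 70, 78, 76, 65]
[128, 146, 151, 150, 149, 150, 150, 148, 136, 116, 112, 117, 116, 128, 144, 147, 138, 136, 148, 152, 152, 150, 137, 118, 110, 112, 124, 141, 147, 133, 118, 132, 148, 145, 129, 113, 109, 109, 109, 114, 132, 146, 139, 122, 118, 130, 129, 100, 67, 53, 54, 65, 90, 107, 111, 115, 115, 113, 98, 77, 69, 76, 91, 105, 103]
-61 [502.9 214. ]
-40.5 [494.  214.7]
-13.5 [482.2 215.6]
13.5 [470.4 216.5]
40.5 [458.6 217.4]
61 [449.6 218.1]
```

The brush hangs parallel to the sheet, bristles away. The collar at crop (223,200) puts its balance point within about 2 mm of the rest's centre, and the handle column (~489 px) lines up with the right inner notch. I'll lower it.

Call:
arm_command:
  gripper: [0.5,0.5,0.5,0.5,0.5]
  slide:
    - [0,0,1]
    - [0,0,2]
    - [0,0,2.8]
    - [0,0,3.2]
    - [0,0,3.2]
  turn:
    - [0,0,0]
    - [0,0,0]
    - [0,0,0]
    - [0,0,0]
    - [0,0,0]

```text
clock: 35.9
position: [0.4426, -0.33, 0.0178]
tool_rot: [-3.141, 0.0, 0.089]
force: [0.7, -0.5, -0.2]
grip_width: 0.008
```

Call:
arm_command:
  gripper: [0.5,0.5,0.5]
  slide:
    - [0,0,0.15]
    - [0,0,0.15]
    - [0,0,0.15]
  turn:
    - [0,0,0]
    - [0,0,0]
    - [0,0,0]

```text
clock: 36.28
position: [0.4428, -0.3303, 0.0169]
tool_rot: [3.141, -0.0, 0.089]
force: [-0.0, 0.7, -0.8]
grip_width: 0.0079
```

```bash
python3 - <<'E'
from h import *
t=vision.grab_frame("top");s=vision.grab_frame("side")
cv2.imwrite("pics/c11.png",np.hstack([cv2.resize(t[130:250,420:540],(400,400),interpolation=cv2.INTER_CUBIC),cv2.resize(s[80:180,220:320],(400,400),interpolation=cv2.INTER_CUBIC)]))
E
```

```text
(no output)
```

View pics/c11.png

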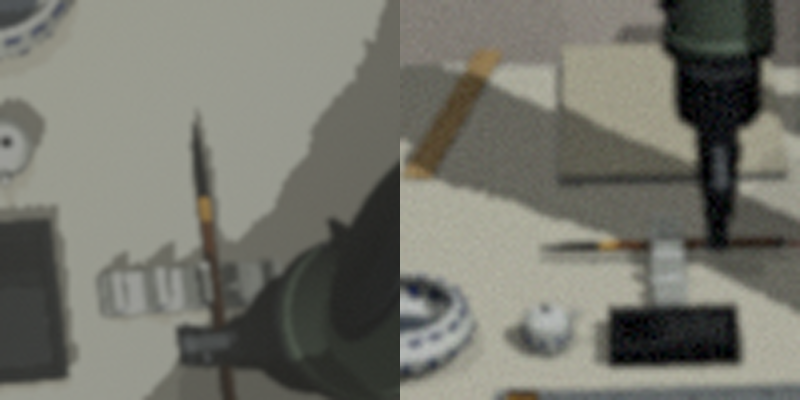

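The brush sits in the right inner notch at crop (216,280), level in the side view, with no contact force yet. I'll go down the last millimetre or two.

Call:
arm_command:
  gripper: [0.5,0.5,0.5]
  slide:
    - [0,0,0.1]
    - [0,0,0.1]
    - [0,0,0.1]
  turn:
    - [0,0,0]
    - [0,0,0]
    - [0,0,0]

```text
clock: 36.75
position: [0.4428, -0.3302, 0.0157]
tool_rot: [-3.142, 0.0, 0.089]
force: [1.5, 1.0, 0.2]
grip_width: 0.0077
```

Call:
arm_command:
  gripper: [0.5,0.5,0.5]
  slide:
    - [0,0,0.05]
    - [0,0,0.05]
    - [0,0,0.05]
  turn:
    - [0,0,0]
    - [0,0,0]
    - [0,0,0]

```text
clock: 37.12
position: [0.4428, -0.3302, 0.0152]
tool_rot: [3.142, 0.0, 0.089]
force: [-1.2, 0.5, 0.5]
grip_width: 0.008
```

Call:
arm_command:
  gripper: [0.5,0.5]
  slide:
    - [0,0,0.05]
    - [0,0,0.05]
  turn:
    - [0,0,0]
    - [0,0,0]

```text
clock: 37.38
position: [0.4427, -0.3302, 0.0147]
tool_rot: [3.142, 0.0, 0.089]
force: [-0.8, 0.3, 2.9]
grip_width: 0.0077
```

Call:
arm_command:
  gripper: [0.5,0.5]
  slide:
    - [0,0,0.05]
    - [0,0,0.05]
  turn:
    - [0,0,0]
    - [0,0,0]

```text
clock: 37.62
position: [0.4428, -0.3303, 0.0143]
tool_rot: [3.142, -0.0, 0.089]
force: [-2.3, 0.8, 5.6]
grip_width: 0.0077
```

Call:
arm_command:
  gripper: [0.5,1.4,2.4,2.4]
  slide:
    - [0,0,-0.07]
    - [0,0,-0.07]
    - [0,0,-0.07]
    - [0,0,-0.07]
  turn:
    - [0,0,0]
    - [0,0,0]
    - [0,0,0]
    - [0,0,0]

```text
clock: 38.12
position: [0.4427, -0.3301, 0.0148]
tool_rot: [-3.141, 0.0, 0.089]
force: [-0.8, -0.0, 0.4]
grip_width: 0.024
```

Call:
arm_command:
  gripper: [2.4,2.4,2.4,2.4,2.4]
  slide:
    - [0,0,-1]
    - [0,0,-4]
    - [0,0,-9]
    - [0,0,-14]
    - [0,0,-20]
  turn:
    - [0,0,0]
    - [0,0,0]
    - [0,0,0]
    - [0,0,0]
    - [0,0,0]

```text
clock: 38.75
position: [0.4423, -0.3298, 0.217]
tool_rot: [-3.141, 0.0, 0.089]
force: [0.4, -0.8, -0.1]
grip_width: 0.0243
```

Call:
arm_command:
  gripper: [2.4,2.4,2.4,2.4,2.4]
  slide:
    - [-4,6,0]
    - [-10,12,0]
    - [-14,18,0]
    - [-16,22,0]
    - [-16,22,0]
  turn:
    - [0,0,0]
    - [0,0,0]
    - [0,0,0]
    - [0,0,0]
    - [0,0,0]

```text
clock: 39.38
position: [0.2999, -0.5664, 0.2153]
tool_rot: [3.141, 0.001, 0.085]
force: [0.6, 0.6, -1.3]
grip_width: 0.0239
```

```bash
python3 - <<'E'
from h import *
t=vision.grab_frame("top");s=vision.grab_frame("side")
cv2.imwrite("pics/top12.png",t);cv2.imwrite("pics/side12.png",s)
cv2.imwrite("pics/c12.png",np.hstack([cv2.resize(t[80:310,290:520],(500,500)),cv2.resize(s[80:200,200:272+0],(300,500),interpolation=cv2.INTER_CUBIC)]))
c,w,r=rectmask("top",t,(286,155,402,300),lambda h,s,v:v<130,.002,5); print("sheet",r)
c,w,r=rectmask("top",t,(290,155,400,190),lambda h,s,v:(v<75)|(s>90),.018); print("pw",r)
c,w,r=rectmask("top",t,(403,190,443,255),lambda h,s,v:(v<72),.022); print("ink",r)
E
```

```text
sheet ((459.42474365234375, -22.152755737304688), (296.769775390625, 213.4119873046875), 4.928650379180908)
pw ((581.5474243164062, -7.380096435546875), (29.709861755371094, 171.08937072753906), 4.950464725494385)
ink ((472.8521423339844, -185.56468200683594), (107.47278594970703, 67.1908187866211), 4.948162078857422)
```

View pics/c12.png

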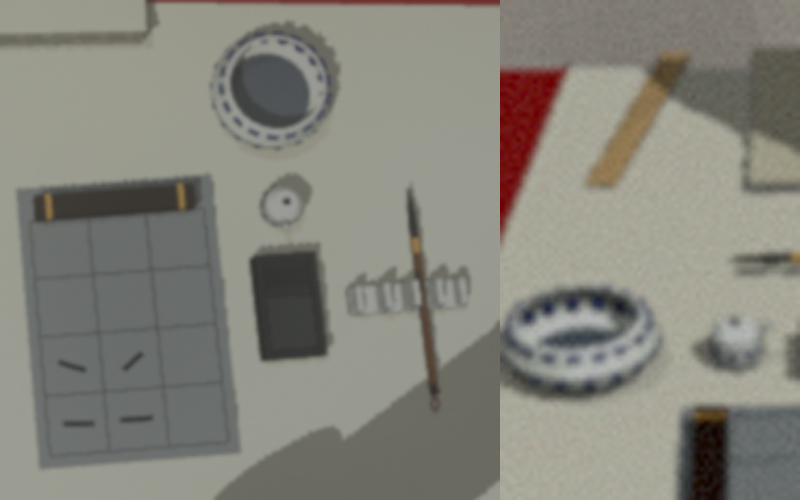

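Everything stands in place. The brush lies in the right inner notch from crop (410,187) to (434,405), and the dropper is upright at (283,204). One numeric check follows before handing in.

```bash
python3 - <<'E'
from h import *
t0,s0=cv2.imread("pics/top0.png"),cv2.imread("pics/side0.png");t,s=cv2.imread("pics/top12.png"),cv2.imread("pics/side12.png")
ex=np.array([.9963,.0857]);ey=np.array([-.0857,.9963]);o=np.array([459.4,-21.])
L=lambda p:np.round([(p-o)@ex,(p-o)@ey],1)
g=lambda i:cv2.cvtColor(i,cv2.COLOR_BGR2GRAY)
print("ink local",L(np.array([472.9,-185.6])),"want 0,-168; pw",L(np.array([581.5,-7.4])),"want 125.5,0")
h=cv2.cvtColor(t,cv2.COLOR_BGR2HSV)[160:185,408:432]
p=np.array([np.median(a) for a in np.nonzero(h[...,2]>165)][::-1])+[408,160]; 
print("dropper px",p,"local",L(ray("top",p,.03)[:2]*1000),"knob",L(ray("top",(421.7,171.8),.038)[:2]*1000),"want 107,-168")
print("brush collar",L(ray("top",(290+416/2.174,80+245/2.174),.0185)[:2]*1000),"tip",L(ray("top",(290+410/2.174,80+187/2.174),.0185)[:2]*1000),"loop",L(ray("top",(290+434/2.174,80+405/2.174),.0185)[:2]*1000))
for n,a,b,r in(("washer",t0,t,(385,88,448,150)),("bottle",t0,t,(118,180,150,210)),("seal",t0,t,(206,198,224,216)),("seal",s0,s,(262,243,278,268)),("bottle",s0,s,(240,285,268,322))):
    x0,y0,x1,y1=r; m=cv2.matchTemplate(g(b)[y0-4:y1+4,x0-4:x1+4],g(a)[y0:y1,x0:x1],cv2.TM_CCOEFF_NORMED); k=cv2.minMaxLoc(m); print(n,"shift px",np.array(k[3])-4,round(k[1],3))
# tip height from both views
tip=ray("top",(290+410/2.174,80+187/2.174),.0185); print("side proj of tip z=18.5/5:",proj("side",tip),proj("side",ray("top",(290+410/2.174,80+187/2.174),.005)),"seen ~",(200+(735-500)/4.167,80+260/4.167))
E
```

```text
ink local [  -0.7 -165.1] want 0,-168; pw [122.8   3.1] want 125.5,0
dropper px [nan nan] local [nan nan] knob [ 106.2 -171.4] want 107,-168
brush collar [  51.1 -307.1] tip [ 113.3 -308.7] loop [-115.9 -304.1]
washer shift px [0 0] 1.0
bottle shift px [0 0] 1.0
seal shift px [0 0] 1.0
seal shift px [0 0] 0.994
bottle shift px [0 1] 0.868
side proj of tip z=18.5/5: [255.33320785 141.46272701] [254.79710674 144.03083101] seen ~ (256.39548836093115, 142.39500839932805)
  return _methods._mean(a, axis=axis, dtype=dtype,
  ret = ret.dtype.type(ret / rcount)
```

```bash
python3 -c "
from workcell import job_done
print(job_done())"
```

```text
the job is handed in; nothing more can be done
None
```

The place is set out and the job is handed in, finished about 40 s into the 122 s allowed. I placed the paperweight, inkstone, dropper and brush rest in that order, then the brush. Everything was lowered until it touched before I let go.

These are the last checks. Most come from the final top view, with a camera error of about 2 mm:

| Item | Asked | Measured |
|---|---|---|
| Paperweight, inside the far edge | 10 mm | about 11–13 mm |
| Paperweight, centred | 0 mm | about 3 mm to the left |
| Inkstone, off the sheet | 30 mm | about 27 mm |
| Inkstone, level with the sheet's middle | 0 mm | within 1 mm |
| Dropper, behind the inkstone | 30 mm | about 30 mm |
| Dropper, straight behind the inkstone | 0 mm | 4–6 mm to the right |
| Brush rest, right of the inkstone (top view before the brush was laid) | 30 mm | about 31 mm |

- **Brush:** it lies in the rest's right inner notch with the bristles pointing away. It is within a few millimetres of balance, and the tip is clear of the table at about axis height 14–18 mm.
- **Things to leave alone:** the top view shows no shift of the washer, ink bottle or seal. The side-view match for the bottle was weaker (0.87, offset 1 pixel), probably because the shadows had changed.
- **Failed check:** the automatic colour mask for the dropper found nothing. Its figures come from a position read by eye in the picture, backed by the arm's own readings.

I left the offsets of a few millimetres as they were, so that nothing was touched again after the brush was laid.

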